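Pin the luggage trolley's coupling and snap the loop over the shaft

ROBOT

A 7-joint arm with a two-finger parallel gripper is mounted at the origin on the work surface. World frame = base frame: x ahead of the robot, y to its left, z up, the work surface at z = 0. Lengths are in m, angles in rad, forces in N, time in s.
With the tool pointing down it reaches from about 0.35 to 0.9 m from the base axis. Payload 8.1 kg.
Tool frame: the origin (TCP) lies at the very end of the fingers, on their centre line; the grasp point (between the pads) lies 19 mm behind it; z points along the fingers, y is the direction in which the jaws open and shut (so a half turn about z gives the same grasp; the last joint's range is limited). The gripper opens to 92 mm and grips with 3 to 60 N. Pads are 19 mm wide; open, the fingers measure 130 mm over their backs; the gripper's body (75 mm by 190 mm) begins 47 mm behind the grasp point.
Start: joints at [1.129, 0.434, 0.025, 1.573, -0.012, 1.134, -0.075], TCP at [0.208, -0.589, 0.227] pointing down, gripper open.
Joint ranges: [-2.62, 2.62], [-0.44, 2.09], [-1.27, 1.32], [0.08, 2.57], [-1.32, 4.46], [0.12, 2], [-2.74, 2.74]. Speed limits (rad/s): [2.22, 2.22, 3.01, 3.01, 3.14, 3.14, 3.14].

INTERFACE

Orientations are given as a rotation vector (axis times angle).
In Python, from cell import observe, get_image, sign_off gives the robot as it stands.
- The arm moves only by the tool arm_command, never from a script. Its argument "deltas" is a list of rows, each an object with "xyz": the shift along the tool's x, y, z in cm, a list of three; "turn": the turn about the tool's z in degrees; "jaw": the closure in counts, from 0 (fully open) to 255 (shut). A call has 1 to 5 rows; each row is the pose to reach, as a shift and turn from the pose measured when the call began, along the tool's axes at that moment; what a row does not reach only later rows make up. A row lasts 1/12 s, in which the tool goes at most 41.7 mm and 7.16 degrees, less where a joint would pass 70% of its speed; a pose out of reach is approached as far as the arm can. A call with a gripper value outside its range is refused whole. The fingers move at their own pace and stop on an object; "force" is the grip in N (left out, the last holds). Time passes only in rows, so rows that repeat a pose let the fingers close. It gives the time, the measured TCP pose, the force and the opening at its end, in the units of the state.
- observe(): the state, without advancing time (a new reading comes with each control period).
- get_image(name): name is "scene" or "top" or "wrist"; returns a dict with "frame" (480x640x3 uint8, red, green, blue), "depth" (480x640 float32, m along the optical axis (not along the pixel's ray), 0 where there is no reading), "camera_matrix" (3x3 intrinsics, pixels), "cam_to_world" (4x4, takes a point from camera to world coordinates). Camera axes: x right, y up, looking along -z (the intrinsics and any distortion apply to the point x, -y, -z); pixel columns grow to the right and rows downward; lengths in m; the calibration is good to about 2 mm. A picture is of the moment at which its call begins.
- sign_off(): hands the job in, once; it reports no verdict.
The state is a dict: "clock": time; "joints": joint angles; "dq": joint speeds; "joint_efforts": joint torques, N m; "position": TCP position; "ee_rot": TCP orientation; "force": force on the tool from outside, world axes, zero at the start; "ft_torque": the same for the moment, N m; "width": opening from 0.0 (shut) to 1.0 (fully open).
Only numpy, scipy, OpenCV 4.12 (cv2) and the standard library are available. Lean on these libraries where they do the work, as an engineer would, in place of code of your own. Each camera call takes 0.05 s, during which the arm holds its last target.

TASK

Take the hitch pin with the sprung wire loop out of the wooden stand and push it fully home, from above, through the cross hole in the coupling's sloping square shaft, its open loop towards the shaft's free end; the shaft may sit a little further in or out than usual, so feel for the hole lightly and never force the pin. Then let go and swing the loop down over the shaft's end until it snaps shut under the shaft, and leave the other things where they are.

Things in the scene. Friction and masses are not known exactly. Their poses are not given: they have to be found in the camera images.
- coupling: grey welded coupling bolted to the table: base plate 170 x 130 x 12 mm, two cheeks and a tilted bush, out of which a bright square steel shaft (30 x 30 mm) slopes up and away at 30 degrees above level. Origin: on the table, straight below point bush_face; x: horizontal heading of the shaft's free end; z up.
- bush_face (a point): point on the shaft's centre line, 2 mm outside the dark eye plate that the shaft comes out of, 112 mm above the table. x runs along the shaft to its free end (30 degrees above level), y is level, z is square to the shaft's upper flat and parallel to the cross hole (30 degrees from vertical). Upper flat at z = +15 mm, lower flat at -15.
- flat_mid (a point): point on the shaft's upper flat, 40 mm along x from bush_face; axes as bush_face. The round cross hole (15 mm, 2 mm chamfer) goes right through the shaft along z at y = 0, with its centre anywhere from 14 mm before to 14 mm beyond this point along x: not measured, look or feel for it. The shaft ends 30 mm beyond the hole's centre; it takes 90 N to slide it in its bush.
- linchpin: steel hitch pin, about 0.3 kg, upright in one of the stand's two holes. Origin: on its axis, at the underside of its shoulder (26 mm across, 6 thick), which rests on the shaft's upper flat when fully home; z towards the head. Shank 12 mm thick, reaching 62 mm below the origin, the last 6 mm tapering to 9. The loop's hinge axis is along y at z = 12 mm; open, it points to +x.
- pin_head (a point): centre of the hitch pin's square head (24 x 24 mm, 38 high, sides along x and y), on the pin's axis 39 mm above the origin of linchpin: the head spans 20 to 58 mm above that origin, over a thin neck; axes as linchpin.
- loop_bar (a point): middle of the loop's far cross bar (8 mm round wire), 62 mm from the hinge axis. The loop is 56 mm wide over all, wire centres at 24 mm either side, and clears the shaft end only when the pin is fully home.
- loop (a joint): angle of the loop: 0 open (points to the pin's +x, 10 degrees raised towards the head), grows as the bar swings down towards the shank, 1.57 shut (bar beside the shank's end, 10 degrees off it). An over-centre spring pushes it open below 0.8 rad and snaps it shut beyond; it takes about 3 N at the bar.
- stand: fixed wooden block 66 x 200 x 74 mm high with two upright holes 16 mm wide at y = -50 and +50 mm in its top. Origin: centre of its underside. It holds the hitch pin in one hole and a plain pin in the other, shoulders resting on its top.
- plain_pin: the other pin in the stand: same head and shank, but no loop and no cross pivot (loose bystander).
- polish_jar: low amber glass jar, 52 mm across, 45 high (loose bystander).
- wide_jar: low black jar with a red cap, 66 mm across, 40 high (loose bystander).
- oil_bottle: green glass bottle, 52 mm across, 100 high (loose bystander).
- brush: hand brush lying on the table (loose bystander).
- spanner: 170 mm spanner lying on the table (loose bystander).
- mug: white mug, 72 mm across, 80 high (loose bystander).
There are look-alikes about, which are no part of the job. What is shaped like the linchpin but purple or red is not meant.

How it is judged:
By the outcome, as a careful person would: the job done as asked, in the order asked, and still so for the second after the job is handed in, with the robot touching nothing.
It also fails if it takes over 64 s, if anything falls off the work surface, if the arm or the gripper's body presses on something with over 40 N, if the wrist force passes 120 N, or if a joint passes its speed limit or range.

## Working session

There is one attempt and no reset: what is moved stays moved. The work goes in short steps, Python scripts to look and compute and a tool call to move; the robot and the scene stay as the last step left them, time stands still between calls to the robot, and variables do not carry over. Pictures are saved under pics/ and viewed, and the job is handed in when it is done.

Besides the shell and the picture viewer there is one more tool, called after "Emit:" as name(argument=value, ...), one argument or row to a line, values as JSON. arm_command: Moves the arm, as the interface text tells. Its arguments: {"type":"object","properties":{"deltas":{"type":"array","items":{"type":"object","properties":{"xyz":{"type":"array","items":{"type":"number"}},"turn":{"type":"number"},"jaw":{"type":"number"}}}},"force":{"type":"number"}},"required":["deltas"]}

```bash
mkdir -p pics; ls; cat > h.py <<'E'
import numpy as np, cv2
from scipy.spatial.transform import Rotation as R
from cell import observe, get_image, sign_off
def grab(n,f):
    g=get_image(n); cv2.imwrite('pics/'+f+'.png',cv2.cvtColor(g['frame'],cv2.COLOR_RGB2BGR)); np.savez('pics/'+f+'.npz',**{k:np.array(v) for k,v in g.items()}); return g
def load(f): return dict(np.load('pics/'+f+'.npz'))
def ray(g,u,v):
    K=np.array(g['camera_matrix']);T=np.array(g['cam_to_world'])
    d=np.array([(u-K[0,2])/K[0,0],-(v-K[1,2])/K[1,1],-1.]); return T[:3,3],T[:3,:3]@d
def onz(g,u,v,z):
    o,d=ray(g,u,v); return o+d*(z-o[2])/d[2]
def pt(g,u,v):
    o,d=ray(g,u,v); return o+d*g['depth'][int(v),int(u)]
def proj(g,p):
    K=np.array(g['camera_matrix']);T=np.array(g['cam_to_world'])
    c=T[:3,:3].T@(np.array(p)-T[:3,3]); return K[0,0]*c[0]/-c[2]+K[0,2], K[1,1]*-c[1]/-c[2]+K[1,2]
E
python3 - <<'E'
from h import *
for n in('scene','top','wrist'):
    g=grab(n,n+'0'); print(n,g['camera_matrix'],np.round(g['cam_to_world'],3),[k for k in g])
o=observe();print(o)
E
```

```text
pics
scene [[571.48393737   0.         323.73463504]
 [  0.         571.48393737 245.17066633]
 [  0.           0.           1.        ]] [[-0.29  -0.569  0.769  1.556]
 [ 0.957 -0.172  0.233  0.287]
 [ 0.     0.804  0.595  0.844]
 [ 0.     0.     0.     1.   ]] ['frame', 'depth', 'camera_matrix', 'cam_to_world']
top [[537.41586316   0.         327.04994047]
 [  0.         537.41586316 247.07325518]
 [  0.           0.           1.        ]] [[-1.200e-02  9.960e-01 -8.700e-02  4.860e-01]
 [-1.000e+00 -1.200e-02 -1.000e-03  4.000e-03]
 [-2.000e-03  8.700e-02  9.960e-01  1.432e+00]
 [ 0.000e+00  0.000e+00  0.000e+00  1.000e+00]] ['frame', 'depth', 'camera_matrix', 'cam_to_world']
wrist [[394.44903735   0.         312.97183387]
 [  0.         394.44903735 241.20766679]
 [  0.           0.           1.        ]] [[ 0.332  0.906  0.264  0.279]
 [-0.943  0.319  0.091 -0.564]
 [-0.002 -0.279  0.96   0.384]
 [ 0.     0.     0.     1.   ]] ['frame', 'depth', 'camera_matrix', 'cam_to_world']
{'clock': 0.15, 'joints': array([ 1.12937435,  0.43505661,  0.02502   ,  1.57388137, -0.01162354,
        1.13395783, -0.07511441]), 'dq': array([-0.00107386, -0.00104163,  0.00072969, -0.00420501,  0.00165714,
       -0.0013675 ,  0.00024642]), 'joint_efforts': array([ 1.98894835e-03, -6.68248558e+01,  9.85863358e-01, -3.14689100e+01,
       -6.04984188e-02,  3.92915471e-02,  1.33148387e-04]), 'position': array([ 0.20755088, -0.58913863,  0.22613229]), 'ee_rot': array([-3.09555122e+00, -5.29281248e-01,  4.67014853e-04]), 'force': array([ 0.64439867, -0.07156162, -0.57419874]), 'ft_torque': array([ 0.0239802 ,  0.01687181, -0.01049146]), 'width': 0.9994631886890213}
```

View pics/scene0.png

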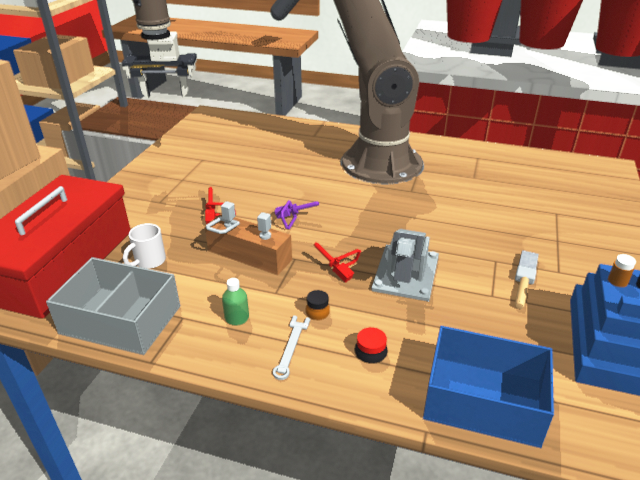

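View pics/top0.png

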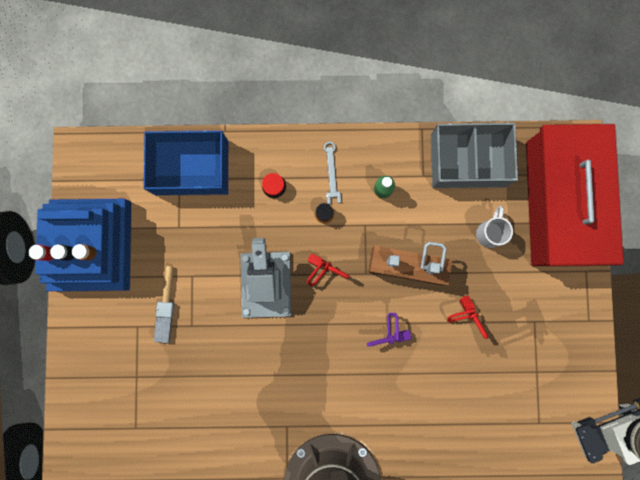

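View pics/wrist0.png

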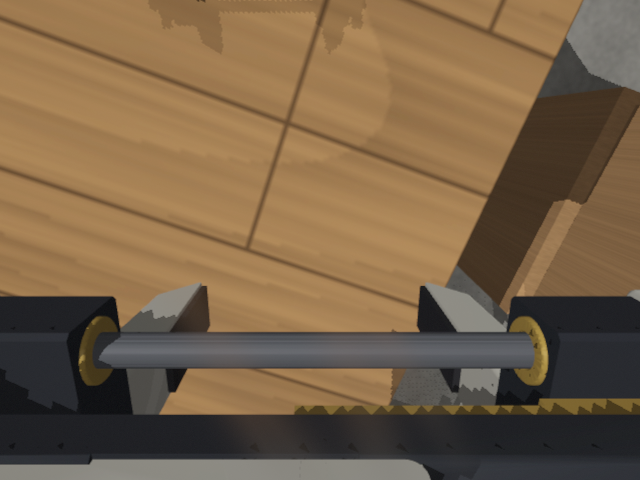

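```bash
python3 - <<'E'
import cv2,numpy as np
a=cv2.imread('pics/scene0.png')[180:300,190:450]; cv2.imwrite('pics/c1.png',cv2.resize(a,None,fx=3,fy=3,interpolation=cv2.INTER_CUBIC))
a=cv2.imread('pics/top0.png')[225:355,230:500]; cv2.imwrite('pics/c2.png',cv2.resize(a,None,fx=2.9,fy=2.9,interpolation=cv2.INTER_CUBIC))
E
```

```text
(no output)
```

View pics/c1.png

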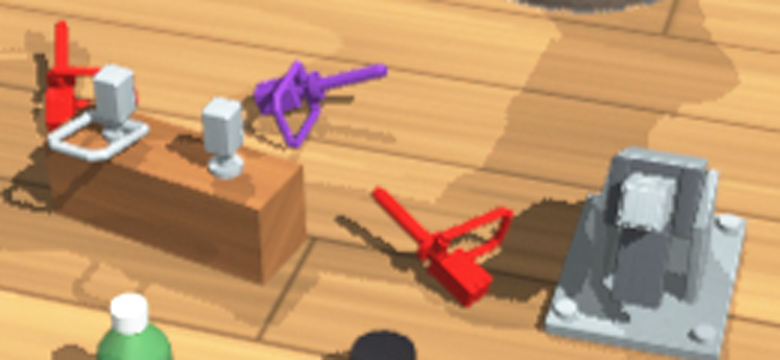

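View pics/c2.png

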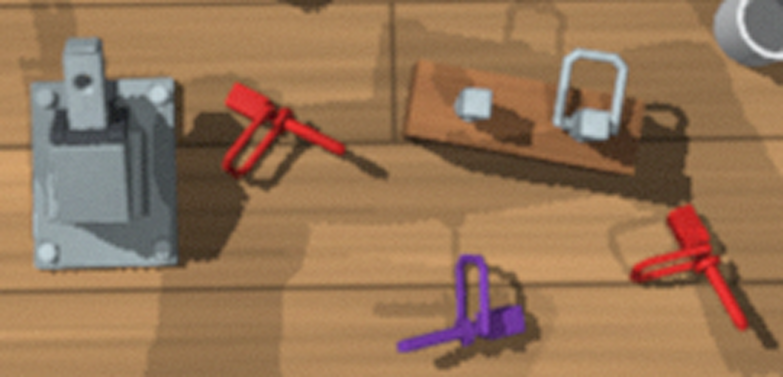

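Candidates: the grey looped pin in the stand, top (435,268). Look-alikes are the plain pin (393,260), red ones (325,265) and (470,315), and a purple one (393,333). I choose the grey pin with the wire loop. The crop shows it clearly, its loop pointing up in the top image.

```bash
python3 - <<'E'
from h import *
g=load('top0')
s=2.9
P=lambda x,y:(230+x/s-.3,225+y/s-.3)
for n,(x,y),z in [('head top',(594,118),.132),('plain top',(476,98),.132),('hole',(83,83),None),('shaft end L',(67,40),None),('plateTL',(33,83),.012),('plateTR',(176,80),.012),('plateBL',(36,268),.012),('plateBR',(178,266),.012),('loop L',(570,55),.1),('loop R',(620,62),.1)]:
    u,v=P(x,y); d=pt(g,u,v); print(n,np.round((u,v),1),np.round(d,4), None if z is None else np.round(onz(g,u,v,z),4))
E
```

```text
head top [434.5 265.4] [ 0.5511 -0.2544  0.1275] [ 0.5509 -0.2535  0.132 ]
plain top [393.8 258.5] [ 0.5687 -0.1553  0.1336] [ 0.5688 -0.1555  0.132 ]
hole [258.3 253.3] [0.5857 0.1733 0.1281] None
shaft end L [252.8 238.5] [ 6.356e-01  2.047e-01 -4.000e-04] None
plateTL [241.1 253.3] [ 0.5962  0.2361 -0.0009] [0.5952 0.2341 0.012 ]
plateTR [290.4 252.3] [ 0.5976  0.1046 -0.0051] [0.5963 0.1034 0.012 ]
plateBL [242.1 317.1] [0.427  0.2323 0.0044] [0.4273 0.231  0.012 ]
plateBR [291.1 316.4] [ 0.427   0.1036 -0.0024] [0.4276 0.1026 0.012 ]
loop L [426.3 243.7] [ 0.6157 -0.2588  0.0027] [ 0.6068 -0.2409  0.1   ]
loop R [443.5 246.1] [ 0.6004 -0.2838  0.0989] [ 0.6003 -0.2835  0.1   ]
```

```bash
cat >> h.py <<'E'
def delta(p,yaw=None):
    """tool-frame shift (cm) to world p; yaw=desired world angle of tool x (mod 180)"""
    o=observe(); M=R.from_rotvec(o['ee_rot']).as_matrix()
    d=M.T@(np.array(p)-o['position'])*100
    cur=np.degrees(np.arctan2(M[1,0],M[0,0]))
    t=None
    if yaw is not None: t=-(yaw-cur)   # tool z down
    print('t',round(o['clock'],2),'pos',np.round(o['position'],4),'yawx',round(cur,2),'F',np.round(o['force'],1),'w',round(o['width'],3),'-> xyz cm',np.round(d,2),'turn',None if t is None else round((t+180)%360-180,2),'j7',round(o['joints'][6],2))
E
python3 - <<'E'
from h import *
print(R.from_rotvec(observe()['ee_rot']).as_matrix().round(3))
delta([0.47,-0.27,0.33],0)
E
```

```text
[[ 0.943  0.332 -0.   ]
 [ 0.332 -0.943  0.001]
 [-0.    -0.001 -1.   ]]
t 0.15 pos [ 0.2076 -0.5891  0.2261] yawx 19.41 F [ 0.6 -0.1 -0.6] w 0.999 -> xyz cm [ 35.36 -21.39 -10.37] turn 19.41 j7 -0.08
```

Emit:
arm_command(
  deltas=[
    {"xyz": [1.8, -1, -2.5], "turn": 2},
    {"xyz": [5, -3, -5], "turn": 5},
    {"xyz": [8.5, -5, -7], "turn": 9},
    {"xyz": [12, -7, -9], "turn": 12},
    {"xyz": [15.5, -9.2, -10.3], "turn": 16},
  ],
)

```text
schema error: expected keys xyz, turn, jaw
```

```bash
python3 -c "
from h import *
delta([0.47,-0.27,0.33],0)"
```

```text
t 0.15 pos [ 0.2076 -0.5891  0.2261] yawx 19.41 F [ 0.6 -0.1 -0.6] w 0.999 -> xyz cm [ 35.36 -21.39 -10.37] turn 19.41 j7 -0.08
```

Emit:
arm_command(
  deltas=[
    {"xyz": [1.8, -1, -2.5], "turn": 2, "jaw": 0},
    {"xyz": [5, -3, -5], "turn": 5, "jaw": 0},
    {"xyz": [8.5, -5, -7], "turn": 9, "jaw": 0},
    {"xyz": [12, -7, -9], "turn": 12, "jaw": 0},
    {"xyz": [15.5, -9.2, -10.3], "turn": 16, "jaw": 0},
  ],
)

```text
clock: 0.57
position: [0.317, -0.4588, 0.3268]
ee_rot: [-3.14, -0.088, -0.0]
force: [0.8, -0.6, 0.6]
width: 1.003
```

```bash
python3 -c "
from h import *
delta([0.47,-0.27,0.33],0)"
```

```text
t 0.57 pos [ 0.317  -0.4588  0.3268] yawx 3.21 F [ 0.8 -0.6  0.6] w 1.003 -> xyz cm [ 16.34 -17.99  -0.32] turn 3.21 j7 -0.64
```

Emit:
arm_command(
  deltas=[
    {"xyz": [2.7, -3, -0.1], "turn": 1, "jaw": 0},
    {"xyz": [5.4, -6, -0.2], "turn": 2, "jaw": 0},
    {"xyz": [8.2, -9, -0.3], "turn": 3.2, "jaw": 0},
    {"xyz": [10.9, -12, -0.3], "turn": 3.2, "jaw": 0},
    {"xyz": [13.6, -15, -0.3], "turn": 3.2, "jaw": 0},
  ],
)

```text
clock: 0.98
position: [0.4452, -0.2996, 0.3299]
ee_rot: [3.141, 0.0, 0.001]
force: [0.5, -1.1, -0.1]
width: 1.001
```

Emit:
arm_command(
  deltas=[
    {"xyz": [2.3, -2.8, 0], "turn": 0, "jaw": 0},
    {"xyz": [2.7, -3, 0], "turn": 0, "jaw": 0},
    {"xyz": [2.7, -3, 0], "turn": 0, "jaw": 0},
  ],
)

```text
clock: 1.23
position: [0.4739, -0.2666, 0.3296]
ee_rot: [-3.141, -0.009, -0.0]
force: [-0.8, -0.8, -0.1]
width: 1.0
```

```bash
python3 -c "
from h import *
grab('wrist','w1');delta([0.47,-0.27,0.33],0)"
```

```text
t 1.28 pos [ 0.4724 -0.269   0.3296] yawx 0.13 F [ 0.3 -0.8 -0. ] w 1.001 -> xyz cm [-0.24  0.1  -0.04] turn 0.13 j7 -1.18
```

View pics/w1.png

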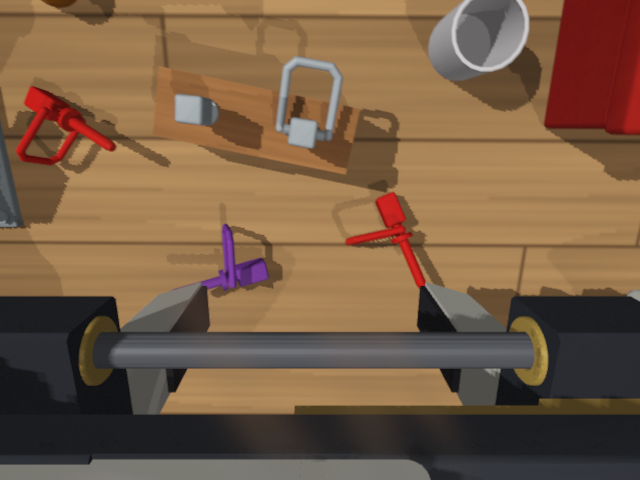

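```bash
python3 - <<'E'
from h import *
g=load('w1')
b=cv2.imread('pics/w1.png')[40:180,150:370]; cv2.imwrite('pics/c3.png',cv2.resize(b,None,fx=3.6,fy=3.6,interpolation=cv2.INTER_CUBIC))
# points by depth in world, in region
P=np.array([[pt(g,u,v) for u in range(150,370)] for v in range(40,180)])
dz=g['depth'][40:180,150:370]>0
m=dz&(P[...,2]>.125)&(P[...,2]<.145)
n,l,s,c=cv2.connectedComponentsWithStats(m.astype(np.uint8))
for i in range(1,n):
    if s[i,4]>60:
        q=P[l==i]; r=cv2.minAreaRect(q[:,:2].astype(np.float32)*1000); print(s[i],q.mean(0).round(4),np.median(q[:,2]),r)
E
```

```text
[ 24  53  30  32 828] [ 0.5637 -0.158   0.1315] 0.13169146315609592 ((563.6619873046875, -157.40611267089844), (23.696048736572266, 23.892494201660156), 83.90487670898438)
[137  77  30  31 759] [ 0.5449 -0.2549  0.1316] 0.13169764439802023 ((544.7335815429688, -254.85260009765625), (23.86627960205078, 23.910701751708984), 80.69910430908203)
```

View pics/c3.png

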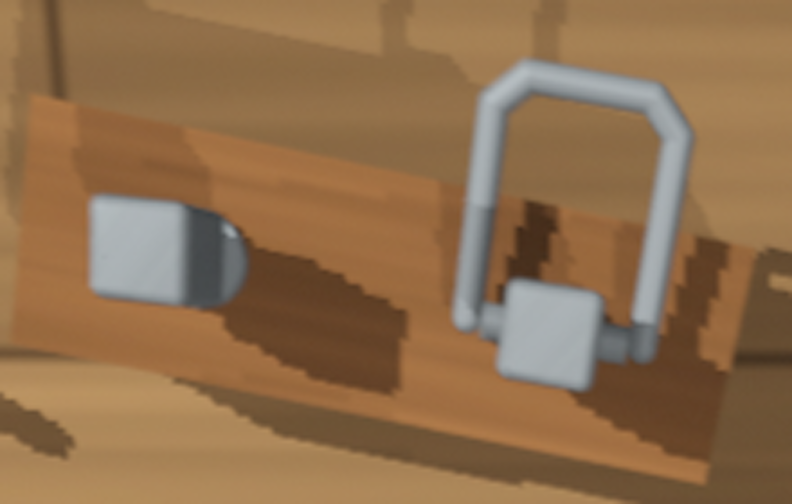

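```bash
python3 - <<'E'
from h import *
grab('wrist','w2');grab('top','t2');delta([0.47,-0.27,0.33],0)
for f,(u0,u1,v0,v1) in (('w2',(150,370,40,180)),('t2',(360,460,230,300))):
    g=load(f)
    P=np.array([[pt(g,u,v) for u in range(u0,u1)] for v in range(v0,v1)])
    m=(g['depth'][v0:v1,u0:u1]>0)&(P[...,2]>.125)&(P[...,2]<.145)
    n,l,s,c=cv2.connectedComponentsWithStats(m.astype(np.uint8))
    for i in range(1,n):
        if s[i,4]>20:
            q=P[l==i]; r=cv2.minAreaRect(q[:,:2].astype(np.float32)*1000); print(f,s[i],q.mean(0).round(4),r)
E
```

```text
t 1.38 pos [ 0.4711 -0.271   0.3297] yawx -0.11 F [-0.7 -0.2  0. ] w 1.002 -> xyz cm [-0.11 -0.1  -0.03] turn -0.11 j7 -1.18
w2 [ 20  52  30  31 846] [ 0.5637 -0.1579  0.1314] ((563.68896484375, -156.99734497070312), (24.21381378173828, 23.951194763183594), 84.04104614257812)
w2 [134  75  30  32 764] [ 0.5449 -0.255   0.1316] ((544.6726684570312, -254.83346557617188), (24.002214431762695, 23.981870651245117), 81.00609588623047)
t2 [30 26 10 10 96] [ 0.5642 -0.157   0.131 ] ((564.0745239257812, -157.34475708007812), (22.289003372192383, 22.146146774291992), 87.92706298828125)
t2 [ 70  33  11  11 101] [ 0.5454 -0.2548  0.1306] ((545.5425415039062, -255.2736358642578), (24.1558837890625, 24.004117965698242), 80.01395416259766)
```

Emit:
arm_command(
  deltas=[
    {"xyz": [0, -3, 0], "turn": 0, "jaw": 0},
    {"xyz": [0, -7, 0], "turn": 0, "jaw": 0},
    {"xyz": [0, -11, 0], "turn": 0, "jaw": 0},
    {"xyz": [0, -15, 0], "turn": 0, "jaw": 0},
    {"xyz": [0, -19, 0], "turn": 0, "jaw": 0},
  ],
)

```text
clock: 1.8
position: [0.4705, -0.0813, 0.3297]
ee_rot: [3.14, -0.009, -0.001]
force: [1.3, -0.0, 0.2]
width: 0.998
```

Emit:
arm_command(
  deltas=[
    {"xyz": [0, -4, 0], "turn": 0, "jaw": 0},
    {"xyz": [0, -8, 0], "turn": 0, "jaw": 0},
    {"xyz": [0, -12, 0], "turn": 0, "jaw": 0},
    {"xyz": [0, -16, 0], "turn": 0, "jaw": 0},
    {"xyz": [0, -20, 0], "turn": 0, "jaw": 0},
  ],
)

```text
clock: 2.22
position: [0.4717, 0.1183, 0.3297]
ee_rot: [3.14, -0.015, 0.0]
force: [1.1, -0.1, 0.1]
width: 1.0
```

Emit:
arm_command(
  deltas=[
    {"xyz": [0, -3, 0], "turn": 0, "jaw": 0},
    {"xyz": [0, -5, 0], "turn": 0, "jaw": 0},
    {"xyz": [0, -5, 0], "turn": 0, "jaw": 0},
    {"xyz": [0, -5, 0], "turn": 0, "jaw": 0},
  ],
)

```text
clock: 2.55
position: [0.4724, 0.1677, 0.3294]
ee_rot: [3.139, -0.016, 0.0]
force: [-0.6, -0.2, -0.6]
width: 0.997
```

```bash
python3 -c "
from h import *
grab('wrist','w3');delta([0.47,0.17,0.33],0)
b=cv2.imread('pics/w3.png')[0:260,150:480]; cv2.imwrite('pics/c4.png',cv2.resize(b,None,fx=2.3,fy=2.3,interpolation=cv2.INTER_CUBIC))
"
```

```text
t 2.6 pos [0.4726 0.1665 0.3294] yawx -0.68 F [ 0.4 -0.8 -0.1] w 0.999 -> xyz cm [-0.26 -0.34 -0.06] turn -0.68 j7 -2.12
```

View pics/c4.png

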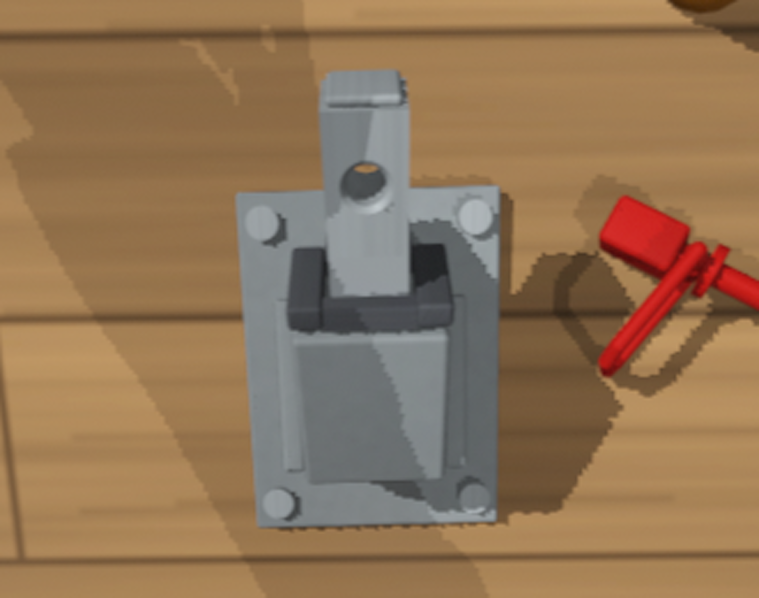

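```bash
python3 - <<'E'
from h import *
g=load('w3')
s=2.3
us=range(292,327);vs=range(47,126)
P=np.array([[pt(g,u,v) for u in us] for v in vs])
D=np.array([[g['depth'][v,u] for u in us] for v in vs])
# plane from rows 55..66 and 95..118 (off hole)
uu,vv=np.meshgrid(us,vs)
sel=(D>0)&(uu>=296)&(uu<=323)&(((vv>=50)&(vv<=66))|((vv>=96)&(vv<=118)))
q=P[sel]; c=q.mean(0)
for _ in range(3):
    w=np.linalg.svd(q-q.mean(0),full_matrices=False)[2][2]; w*=np.sign(w[2]); r=(q-q.mean(0))@w; q=q[np.abs(r)<.002]
c=q.mean(0); print('n',w.round(4),'tilt',np.degrees(np.arccos(w[2])).round(2),'yaw up-slope',np.degrees(np.arctan2(-w[1],-w[0])).round(2),'rms',r.std(),len(q))
def onpl(u,v):
    o,d=ray(g,u,v); return o+d*((c-o)@w)/(d@w)
# hole: dark mask/ depth mask
h=(D>0)&(((P-c)@w)<-.0015)&(uu>296)&(uu<323)&(vv>66)&(vv<96)
print('hole depth px',h.sum(), uu[h].min(),uu[h].max(),vv[h].min(),vv[h].max())
H=np.array([onpl(u,v) for u,v in zip(uu[h],vv[h])]); print('hole centre',H.mean(0).round(4),'ext',np.ptp(H,0).round(4),((H.max(0)+H.min(0))/2).round(4))
# shaft edges in image at rows, on plane
for v in (52,60,90,100,115):
    row=[(np.array(pt(g,u,v))-c)@w for u in range(280,340)]
    ok=[u for u,x in zip(range(280,340),row) if abs(x)<.003 and g['depth'][v,u]>0]
    a,b=onpl(ok[0]-.5,v),onpl(ok[-1]+.5,v); print(v,ok[0],ok[-1],a.round(4),b.round(4),'mid',((a+b)/2).round(4),np.linalg.norm(a-b).round(4))
for n,(x,y) in dict(endL=(326,106),endR=(405,106),botL=(332,294),botR=(410,294),hT=(364,163),hB=(368,213),hL=(341,186),hR=(391,186)).items():
    print(n,onpl(150+x/s-.3,y/s-.3).round(4))
for n,(x,y) in dict(TL=(238,194),TR=(498,187),BL=(258,526),BR=(497,523)).items(): print(n,onz(g,150+x/s-.3,y/s-.3,.012).round(4))
E
```

```text
n [-0.4994 -0.0077  0.8663] tilt 29.97 yaw up-slope 0.88 rms 0.0007154645713306799 1109
hole depth px 307 297 319 71 91
hole centre [0.5836 0.171  0.1449] ext [0.0143 0.018  0.0083] [0.5833 0.171  0.1447]
52 288 326 [0.6031 0.1862 0.1563] [0.6029 0.1563 0.1559] mid [0.603  0.1713 0.1561] 0.0299
60 288 326 [0.5979 0.1866 0.1533] [0.5977 0.1562 0.1529] mid [0.5978 0.1714 0.1531] 0.0304
90 290 326 [0.5771 0.1862 0.1413] [0.5768 0.1558 0.1408] mid [0.5769 0.171  0.1411] 0.0304
100 291 326 [0.5696 0.1858 0.1369] [0.5693 0.1557 0.1365] mid [0.5694 0.1707 0.1367] 0.0302
115 292 326 [0.5578 0.1856 0.1301] [0.5575 0.1554 0.1297] mid [0.5576 0.1705 0.1299] 0.0302
endL [0.607  0.183  0.1585]
endR [0.6068 0.1569 0.1582]
botL [0.5474 0.1839 0.1241]
botR [0.5471 0.1539 0.1237]
hT [0.5907 0.1708 0.149 ]
hB [0.5752 0.1697 0.1401]
hL [0.5838 0.179  0.1451]
hR [0.5837 0.1614 0.1449]
TL [0.5946 0.2337 0.012 ]
TR [0.5965 0.1067 0.012 ]
BL [0.4272 0.2317 0.012 ]
BR [0.4274 0.1026 0.012 ]
```

Emit:
arm_command(
  deltas=[
    {"xyz": [0.7, 3, 0], "turn": 0, "jaw": 0},
    {"xyz": [1.4, 7, 0], "turn": 1, "jaw": 0},
    {"xyz": [2.1, 11, 0], "turn": 2, "jaw": 0},
    {"xyz": [2.8, 15, 0], "turn": 3, "jaw": 0},
    {"xyz": [3.5, 19, 0], "turn": 4, "jaw": 0},
  ],
)

```text
clock: 3.02
position: [0.5047, -0.0286, 0.3302]
ee_rot: [3.135, -0.135, 0.001]
force: [1.1, 0.6, 0.4]
width: 0.997
```

```bash
python3 -c "
from h import *
delta([0.545,-0.255,0.2],-9.2)"
```

```text
t 3.02 pos [ 0.5047 -0.0286  0.3302] yawx -4.95 F [1.1 0.6 0.4] w 0.997 -> xyz cm [ 5.95 22.16 13.12] turn 4.25 j7 -1.77
```

Emit:
arm_command(
  deltas=[
    {"xyz": [1.0, 4, 1], "turn": 1, "jaw": 0},
    {"xyz": [2, 8, 2], "turn": 2, "jaw": 0},
    {"xyz": [3.1, 12, 3], "turn": 3, "jaw": 0},
    {"xyz": [4.2, 16, 4], "turn": 4, "jaw": 0},
    {"xyz": [5.2, 19.5, 5], "turn": 4.3, "jaw": 0},
  ],
)

```text
clock: 3.43
position: [0.5375, -0.2287, 0.2821]
ee_rot: [3.125, -0.261, 0.002]
force: [2.0, 1.4, 0.8]
width: 1.001
```

Emit:
arm_command(
  deltas=[
    {"xyz": [0.5, 2, 2], "turn": 0, "jaw": 0},
    {"xyz": [0.5, 2, 3], "turn": 0, "jaw": 0},
    {"xyz": [0.5, 2, 3], "turn": 0, "jaw": 0},
  ],
)

```text
clock: 3.68
position: [0.5358, -0.2534, 0.2493]
ee_rot: [3.124, -0.272, -0.007]
force: [-0.5, 0.3, -0.3]
width: 0.997
```

```bash
python3 -c "
from h import *
delta([0.545,-0.255,0.101],-9.2)"
```

```text
t 3.68 pos [ 0.5358 -0.2534  0.2493] yawx -9.96 F [-0.5  0.3 -0.3] w 0.997 -> xyz cm [ 0.99 -0.08 14.83] turn -0.76 j7 -1.45
```

Emit:
arm_command(
  deltas=[
    {"xyz": [0.9, -0.1, 3], "turn": -0.7, "jaw": 0},
    {"xyz": [0.9, -0.1, 6], "turn": -0.7, "jaw": 0},
    {"xyz": [0.9, -0.1, 8], "turn": -0.7, "jaw": 0},
    {"xyz": [0.9, -0.1, 8], "turn": -0.7, "jaw": 0},
  ],
)

```text
clock: 4.02
position: [0.5415, -0.2535, 0.166]
ee_rot: [3.128, -0.254, -0.017]
force: [-1.4, 0.6, 0.1]
width: 1.003
```

```bash
python3 -c "
from h import *
delta([0.545,-0.255,0.101],-9.2);grab('wrist','w4')"
```

```text
t 4.02 pos [ 0.5415 -0.2535  0.166 ] yawx -9.27 F [-1.4  0.6  0.1] w 1.003 -> xyz cm [0.43 0.07 6.49] turn -0.07 j7 -1.46
```

View pics/w4.png

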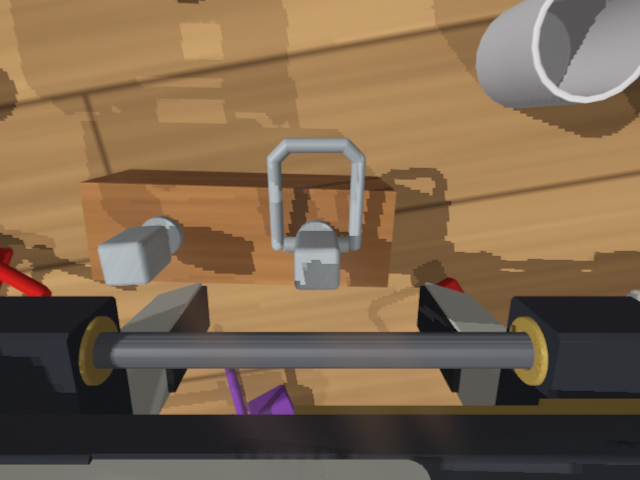

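Emit:
arm_command(
  deltas=[
    {"xyz": [0.2, 0, 2], "turn": 0, "jaw": 0},
    {"xyz": [0.4, 0.1, 4], "turn": 0, "jaw": 0},
    {"xyz": [0.4, 0.1, 5.5], "turn": 0, "jaw": 0},
    {"xyz": [0.4, 0.1, 6.4], "turn": 0, "jaw": 0},
    {"xyz": [0.4, 0.1, 6.4], "turn": 0, "jaw": 0},
  ],
)

```text
clock: 4.48
position: [0.5459, -0.2556, 0.1046]
ee_rot: [3.127, -0.253, -0.013]
force: [-1.4, 1.2, 0.7]
width: 1.001
```

```bash
python3 -c "
from h import *
delta([0.545,-0.255,0.101],-9.2)"
```

```text
t 4.48 pos [ 0.5459 -0.2556  0.1046] yawx -9.27 F [-1.4  1.2  0.7] w 1.001 -> xyz cm [-0.1  -0.05  0.36] turn -0.07 j7 -1.48
```

Close with a gentle grip of 12 N.

Emit:
arm_command(
  deltas=[
    {"xyz": [-0.1, 0, 0.3], "turn": 0, "jaw": 100},
    {"xyz": [-0.1, 0, 0.3], "turn": 0, "jaw": 255},
    {"xyz": [-0.1, 0, 0.3], "turn": 0, "jaw": 255},
    {"xyz": [-0.1, 0, 0.3], "turn": 0, "jaw": 255},
    {"xyz": [-0.1, 0, 0.3], "turn": 0, "jaw": 255},
  ],
  force=12,
)

```text
clock: 4.9
position: [0.5452, -0.2556, 0.1023]
ee_rot: [3.127, -0.253, -0.011]
force: [0.4, -0.3, 1.2]
width: 0.688
```

Emit:
arm_command(
  deltas=[
    {"xyz": [0, 0, 0], "turn": 0, "jaw": 255},
    {"xyz": [0, 0, 0], "turn": 0, "jaw": 255},
    {"xyz": [0, 0, 0], "turn": 0, "jaw": 255},
    {"xyz": [0, 0, 0], "turn": 0, "jaw": 255},
  ],
)

```text
clock: 5.23
position: [0.5453, -0.2556, 0.1023]
ee_rot: [3.127, -0.253, -0.011]
force: [0.2, -0.1, -0.2]
width: 0.393
```

```bash
python3 -c "
from h import *
delta([0.545,-0.255,0.101],-9.2)"
```

```text
t 5.23 pos [ 0.5453 -0.2556  0.1023] yawx -9.27 F [ 0.2 -0.1 -0.2] w 0.393 -> xyz cm [-0.04 -0.06  0.13] turn -0.07 j7 -1.48
```

Jaws are still closing (0.39 → 0.26 expected).

Emit:
arm_command(
  deltas=[
    {"xyz": [0, 0, 0], "turn": 0, "jaw": 255},
    {"xyz": [0, 0, 0], "turn": 0, "jaw": 255},
    {"xyz": [0, 0, 0], "turn": 0, "jaw": 255},
    {"xyz": [0, 0, 0], "turn": 0, "jaw": 255},
  ],
)

```text
clock: 5.57
position: [0.5453, -0.2556, 0.1023]
ee_rot: [3.127, -0.253, -0.011]
force: [-0.4, 0.0, 0.6]
width: 0.259
```

Emit:
arm_command(
  deltas=[
    {"xyz": [0, 0, -1], "turn": 0, "jaw": 255},
    {"xyz": [0, 0, -2.5], "turn": 0, "jaw": 255},
    {"xyz": [0, 0, -4], "turn": 0, "jaw": 255},
    {"xyz": [0, 0, -5.2], "turn": 0, "jaw": 255},
    {"xyz": [0, 0, -5.4], "turn": 0, "jaw": 255},
  ],
)

```text
clock: 5.98
position: [0.5468, -0.2557, 0.1589]
ee_rot: [3.126, -0.253, -0.006]
force: [0.5, 0.6, -0.6]
width: 0.26
```

```bash
python3 -c "
from h import *
delta([0.545,-0.255,0.157],-9.2);grab('scene','s5')
b=cv2.imread('pics/s5.png')[160:280,170:310]; cv2.imwrite('pics/c5.png',cv2.resize(b,None,fx=5,fy=5,interpolation=cv2.INTER_CUBIC))
"
```

```text
t 5.98 pos [ 0.5468 -0.2557  0.1589] yawx -9.27 F [ 0.5  0.6 -0.6] w 0.26 -> xyz cm [-0.19 -0.04  0.19] turn -0.07 j7 -1.47
```

View pics/c5.png

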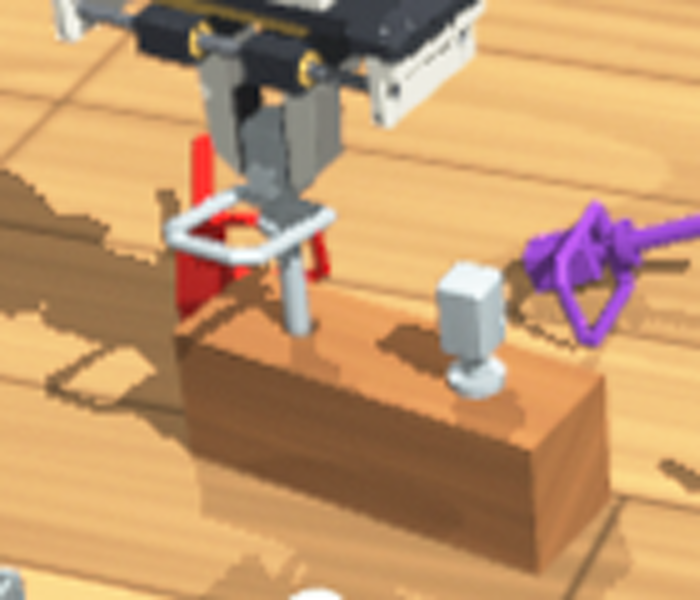

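Emit:
arm_command(
  deltas=[
    {"xyz": [-0.6, 0, 0.2], "turn": 0, "jaw": 255},
    {"xyz": [-1.3, 0, 0.3], "turn": 0, "jaw": 255},
    {"xyz": [-1.8, 0, 0.35], "turn": 0, "jaw": 255},
    {"xyz": [-2.4, 0, 0.45], "turn": 0, "jaw": 255},
    {"xyz": [-2.4, 0, 0.45], "turn": 0, "jaw": 255},
  ],
)

```text
clock: 6.45
position: [0.521, -0.2517, 0.1531]
ee_rot: [3.126, -0.254, -0.01]
force: [0.0, -0.0, -2.5]
width: 0.26
```

```bash
python3 -c "
from h import *
delta([0.545,-0.255,0.157],-9.2);grab('scene','s6')
b=cv2.imread('pics/s6.png')[160:280,170:310]; cv2.imwrite('pics/c6.png',cv2.resize(b,None,fx=5,fy=5,interpolation=cv2.INTER_CUBIC))
"
```

```text
t 6.45 pos [ 0.521  -0.2517  0.1531] yawx -9.29 F [ 0.  -0.  -2.5] w 0.26 -> xyz cm [ 2.42 -0.06 -0.4 ] turn -0.09 j7 -1.46
```

View pics/c6.png

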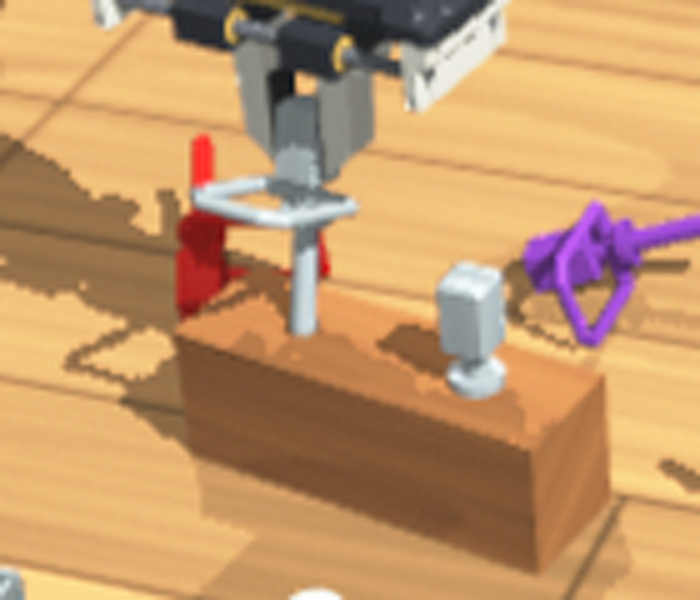

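Emit:
arm_command(
  deltas=[
    {"xyz": [-0.7, 0, 0.2], "turn": 0, "jaw": 255},
    {"xyz": [-1.4, 0, 0.45], "turn": 0, "jaw": 255},
    {"xyz": [-2.1, 0, 0.75], "turn": 0, "jaw": 255},
    {"xyz": [-2.8, 0, 1.1], "turn": 0, "jaw": 255},
    {"xyz": [-2.8, 0, 1.1], "turn": 0, "jaw": 255},
  ],
)

```text
clock: 6.92
position: [0.4915, -0.2469, 0.1415]
ee_rot: [3.127, -0.255, -0.014]
force: [1.2, 0.1, -3.5]
width: 0.263
```

```bash
python3 -c "
from h import *
delta([0.545,-0.255,0.157],-9.2);grab('scene','s7')
b=cv2.imread('pics/s7.png')[160:280,170:310]; cv2.imwrite('pics/c7.png',cv2.resize(b,None,fx=5,fy=5,interpolation=cv2.INTER_CUBIC))
"
```

```text
t 6.92 pos [ 0.4915 -0.2469  0.1415] yawx -9.32 F [ 1.2  0.1 -3.5] w 0.263 -> xyz cm [ 5.4  -0.06 -1.6 ] turn -0.12 j7 -1.45
```

View pics/c7.png

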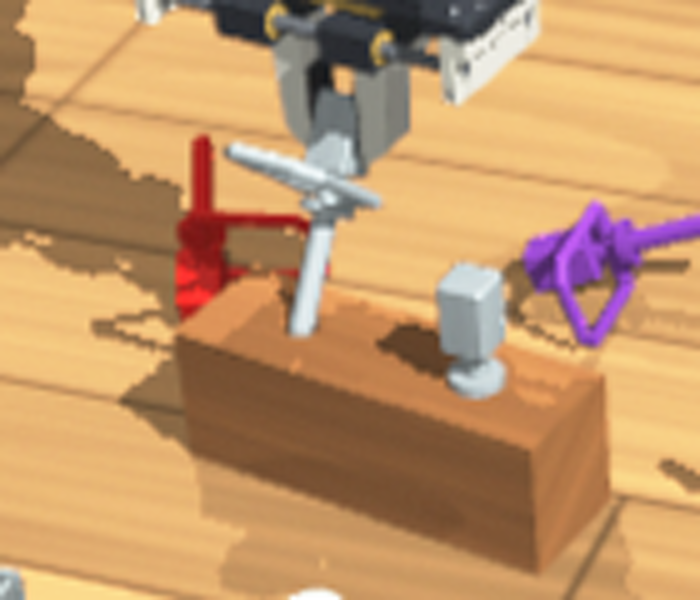

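Emit:
arm_command(
  deltas=[
    {"xyz": [0, 0, 0], "turn": 0, "jaw": 255},
    {"xyz": [0, 0, 0], "turn": 0, "jaw": 255},
    {"xyz": [-0.5, 0, -1], "turn": 0, "jaw": 255},
    {"xyz": [-1, 0, -2], "turn": 0, "jaw": 255},
    {"xyz": [-1.5, 0, -4], "turn": 0, "jaw": 255},
  ],
  force=30,
)

```text
clock: 7.38
position: [0.476, -0.2438, 0.1815]
ee_rot: [3.128, -0.254, -0.019]
force: [-0.2, -0.5, -2.7]
width: 0.261
```

Emit:
arm_command(
  deltas=[
    {"xyz": [-0.5, 0, -3], "turn": 0, "jaw": 255},
    {"xyz": [-0.5, 0, -6], "turn": 0, "jaw": 255},
    {"xyz": [0, -2, -8], "turn": -1, "jaw": 255},
    {"xyz": [0.5, -6, -10], "turn": -3, "jaw": 255},
    {"xyz": [1, -10, -11], "turn": -5, "jaw": 255},
  ],
)

```text
clock: 7.8
position: [0.5026, -0.1503, 0.2938]
ee_rot: [3.134, -0.123, -0.013]
force: [2.6, 0.4, -1.5]
width: 0.26
```

```bash
python3 -c "
from h import *
delta([0.5,0.17,0.3],0.8);grab('scene','s8');grab('wrist','w8')
b=cv2.imread('pics/s8.png')[80:240,170:350]; cv2.imwrite('pics/c8.png',cv2.resize(b,None,fx=4,fy=3.7,interpolation=cv2.INTER_CUBIC))
"
```

```text
t 7.8 pos [ 0.5026 -0.1503  0.2938] yawx -4.48 F [ 2.6  0.4 -1.5] w 0.26 -> xyz cm [ -2.76 -31.91  -0.76] turn -5.28 j7 -1.52
```

View pics/c8.png

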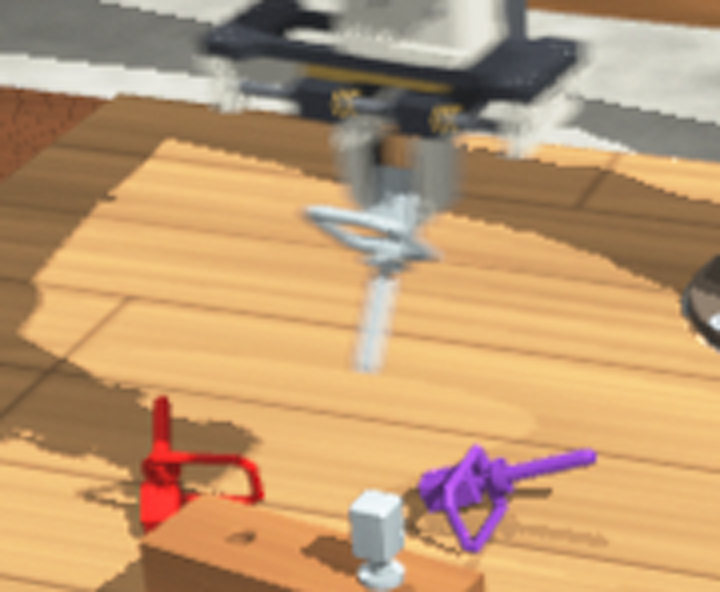

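View pics/w8.png

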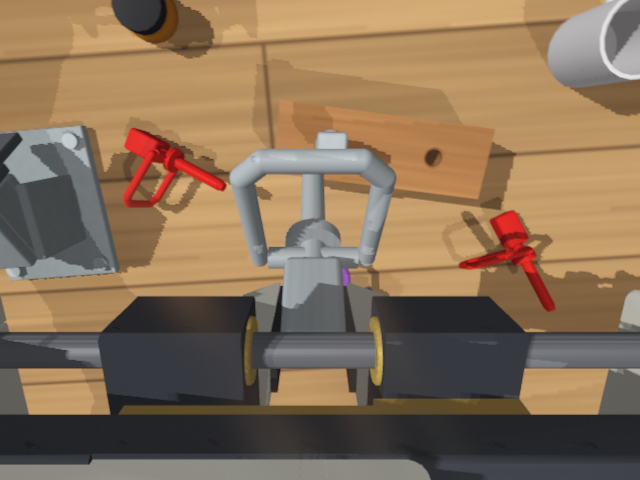

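```bash
cat > pin.py <<'E'
from h import *
def pinpose(f,rng=(292,333,265,300)):
    g=load(f)
    u0,u1,v0,v1=rng
    q=np.array([pt(g,u,v) for u in range(u0,u1) for v in range(v0,v1)])
    for _ in range(4):
        c=q.mean(0); w=np.linalg.svd(q-c,full_matrices=False)[2][2]; r=(q-c)@w; q=q[np.abs(r)<max(.0008,2*r.std())]
    if w[0]<0: w=-w
    print('face normal',w.round(3),'elev deg',np.degrees(np.arcsin(w[2])).round(1),'yaw',np.degrees(np.arctan2(w[1],w[0])).round(1),'c',c.round(4),'rms',r.std().round(5),len(q))
    return c,w
E
python3 - <<'E'
from pin import *
g=load('w8'); print(g['depth'][[235,262,270,280,290,300,315],313].round(4))
for v in (250,258,262,270,280,290,300): print(v,pt(g,313,v).round(4))
pinpose('w8')
# shank axis: pixels column band
for v in (180,190,200,210): 
    us=[u for u in range(290,335) if 0<g['depth'][v,u]<.42 and g['depth'][v,u]>.2]
    print(v,us[0] if us else None,us[-1] if us else None, pt(g,313,v).round(4))
o=observe();print(o['position'],g['cam_to_world'][:3,3])
E
```

```text
[0.1762 0.1601 0.1585 0.1553 0.1512 0.149  0.1444]
250 [ 0.5297 -0.1395  0.2881]
258 [ 0.5298 -0.1396  0.2992]
262 [ 0.529  -0.1395  0.3017]
270 [ 0.5265 -0.1394  0.3042]
280 [ 0.5238 -0.1392  0.3083]
290 [ 0.5217 -0.1391  0.3131]
300 [ 0.5189 -0.1389  0.3163]
face normal [ 0.855 -0.053  0.516] elev deg 31.0 yaw -3.5 c [ 0.5234 -0.1388  0.3091] rms 0.00042 1282
180 302 334 [ 0.5545 -0.1411  0.2451]
190 301 323 [ 0.5506 -0.1408  0.2536]
200 301 323 [ 0.5465 -0.1406  0.2591]
210 None None [ 0.5428 -0.1403  0.2653]
[ 0.50514723 -0.14170794  0.29382637] [ 0.58235304 -0.14308539  0.45285067]
```

Emit:
arm_command(
  deltas=[
    {"xyz": [-0.4, -4, 0], "turn": -1, "jaw": 255},
    {"xyz": [-0.7, -8, 0], "turn": -2, "jaw": 255},
    {"xyz": [-1, -12, 0], "turn": -3, "jaw": 255},
    {"xyz": [-1.4, -16, 0], "turn": -4, "jaw": 255},
    {"xyz": [-1.7, -20, 0], "turn": -5, "jaw": 255},
  ],
)

```text
clock: 8.32
position: [0.4999, 0.0603, 0.295]
ee_rot: [3.141, 0.037, -0.008]
force: [1.4, 0.1, -2.5]
width: 0.261
```

Emit:
arm_command(
  deltas=[
    {"xyz": [-0.1, -4, 0], "turn": 0, "jaw": 255},
    {"xyz": [-0.2, -8, 0], "turn": 0, "jaw": 255},
    {"xyz": [-0.3, -10.5, 0], "turn": 0, "jaw": 255},
    {"xyz": [-0.3, -11, 0], "turn": 0, "jaw": 255},
    {"xyz": [-0.3, -11, 0], "turn": 0, "jaw": 255},
  ],
)

```text
clock: 8.73
position: [0.4934, 0.1723, 0.2957]
ee_rot: [-3.141, -0.044, 0.008]
force: [-0.1, -0.7, -2.7]
width: 0.262
```

```bash
python3 -c "
from pin import *
delta([0.505,0.17,0.27],0.8);grab('wrist','w9');delta([0.505,0.17,0.27],0.8)
pinpose('w9')
"
```

```text
t 8.73 pos [0.4934 0.1723 0.2957] yawx 1.61 F [-0.1 -0.7 -2.7] w 0.262 -> xyz cm [1.17 0.26 2.56] turn 0.81 j7 -2.09
t 8.78 pos [0.4939 0.1701 0.2955] yawx 1.45 F [ 0.2 -0.6 -2.1] w 0.262 -> xyz cm [1.12 0.04 2.54] turn 0.65 j7 -2.09
face normal [0.857 0.022 0.515] elev deg 31.0 yaw 1.5 c [0.5106 0.1739 0.3094] rms 0.00042 1273
```

View pics/w9.png

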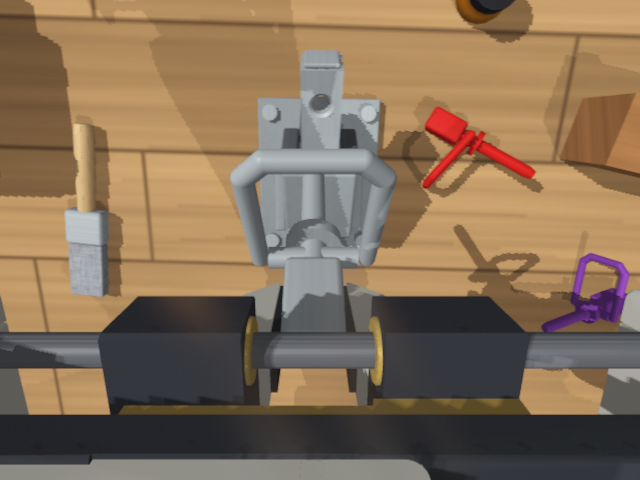

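```bash
cat >> pin.py <<'E'
def holepos(f,box):
    g=load(f);u0,u1,v0,v1=box   # box over flat around hole
    # known plane normal; offset from depth
    n=np.array([-.5,-.007,.866]);n/=np.linalg.norm(n)
    uu,vv=np.meshgrid(range(u0,u1),range(v0,v1)); uu=uu.ravel();vv=vv.ravel()
    q=np.array([pt(g,u,v) for u,v in zip(uu,vv)]); d=q@n; off=np.percentile(d,75)
    h=d<off-.002
    H=[]
    for u,v in zip(uu[h],vv[h]):
        o,r=ray(g,u,v); H.append(o+r*(off-o@n)/(r@n))
    H=np.array(H); mid=(H.max(0)+H.min(0))/2
    print('hole',h.sum(),'mid',mid.round(4),'ext',np.ptp(H,0).round(4),'mean',H.mean(0).round(4)); return mid
def shank(f,vs,u0,u1):
    g=load(f); L=[]
    for v in vs:
        row=[(u,pt(g,u,v)) for u in range(u0,u1)]
        zs=np.array([p[2] for _,p in row]); k=zs>zs.max()-.02
        P=np.array([p for _,p in row])[k]; U=[u for (u,_),kk in zip(row,k) if kk]
        m=(pt(g,(U[0]+U[-1])//2,v)); L.append(m); print(v,U[0],U[-1],m.round(4))
    return np.array(L)
E
python3 - <<'E'
from pin import *
c,w=pinpose('w9')
mid=holepos('w9',(306,336,88,120))
L=shank('w9',range(180,206,5),290,335)
zp=np.array([-w[2]*w[0],-w[2]*w[1],0]);h=np.hypot(w[0],w[1]); zp=np.array([-w[2]*w[0]/h,-w[2]*w[1]/h,h])
d=np.polyfit(L[:,2],L[:,0],1);print('shank slope deg',np.degrees(np.arctan(d[0])))
A=L.mean(0)-.006*w   # point on axis from shank
B=c-.012*w           # point on axis from head face (y of face centre approx)
print('zp',zp.round(3),'axis pts',A.round(4),B.round(4),'perp gap',((A-B)-((A-B)@zp)*zp).round(4))
# shoulder: find along axis. intersection of axis thru A with plane of flat
n=np.array([-.5,-.007,.866]);n/=np.linalg.norm(n)
for X in (A,B): 
    print('axis hits flat at', (X+zp*((mid-X)@n)/(zp@n)).round(4),'vs hole',mid.round(4))
E
```

```text
face normal [0.857 0.022 0.515] elev deg 31.0 yaw 1.5 c [0.5106 0.1739 0.3094] rms 0.00042 1273
hole 318 mid [0.5847 0.1705 0.1457] ext [0.0161 0.0166 0.0094] mean [0.584  0.171  0.1452]
180 302 323 [0.5421 0.175  0.2476]
185 302 323 [0.5399 0.1749 0.2503]
190 302 323 [0.5381 0.1748 0.2552]
195 302 323 [0.5358 0.1748 0.257 ]
200 301 324 [0.5339 0.1747 0.2601]
205 301 323 [0.5319 0.1746 0.2627]
shank slope deg -33.312372048075375
zp [-0.515 -0.013  0.857] axis pts [0.5318 0.1747 0.2524] [0.5003 0.1736 0.3033] perp gap [0.0007 0.0003 0.0004]
axis hits flat at [0.593  0.1762 0.1505] vs hole [0.5847 0.1705 0.1457]
axis hits flat at [0.5923 0.176  0.1501] vs hole [0.5847 0.1705 0.1457]
```

```bash
python3 -c "
from h import *
delta([0.516,0.168,0.2394],0.8)"
```

```text
t 8.78 pos [0.4939 0.1701 0.2955] yawx 1.45 F [ 0.2 -0.6 -2.1] w 0.262 -> xyz cm [2.23 0.26 5.6 ] turn 0.65 j7 -2.09
```

Emit:
arm_command(
  deltas=[
    {"xyz": [0.5, 0.1, 1.3], "turn": 0.5, "jaw": 255},
    {"xyz": [1.2, 0.2, 3], "turn": 0.6, "jaw": 255},
    {"xyz": [1.9, 0.3, 4.6], "turn": 0.6, "jaw": 255},
    {"xyz": [2.2, 0.3, 5.5], "turn": 0.6, "jaw": 255},
    {"xyz": [2.2, 0.3, 5.6], "turn": 0.6, "jaw": 255},
  ],
)

```text
clock: 9.2
position: [0.5155, 0.165, 0.2376]
ee_rot: [3.139, 0.018, -0.012]
force: [-0.5, -0.8, -2.7]
width: 0.262
```

Emit:
arm_command(
  deltas=[
    {"xyz": [0, 0, 0], "turn": 0, "jaw": 255},
    {"xyz": [0, 0, 0], "turn": 0, "jaw": 255},
  ],
)

```text
clock: 9.37
position: [0.5156, 0.164, 0.2382]
ee_rot: [3.138, 0.016, -0.012]
force: [0.6, 0.2, -1.6]
width: 0.26
```

```bash
python3 -c "
from pin import *
delta([0.516,0.168,0.2394],0.8);grab('wrist','w10');grab('scene','s10');delta([0.516,0.168,0.2394],0.8)
b=cv2.imread('pics/s10.png')[150:310,340:480]; cv2.imwrite('pics/c10.png',cv2.resize(b,None,fx=3.7,fy=3.7,interpolation=cv2.INTER_CUBIC))
"
```

```text
t 9.37 pos [0.5156 0.164  0.2382] yawx 0.59 F [ 0.6  0.2 -1.6] w 0.26 -> xyz cm [ 0.04 -0.4  -0.12] turn -0.21 j7 -2.11
t 9.47 pos [0.5158 0.1648 0.2386] yawx 0.65 F [ 0.4 -0.5 -1.8] w 0.256 -> xyz cm [ 0.03 -0.31 -0.08] turn -0.15 j7 -2.11
```

View pics/w10.png

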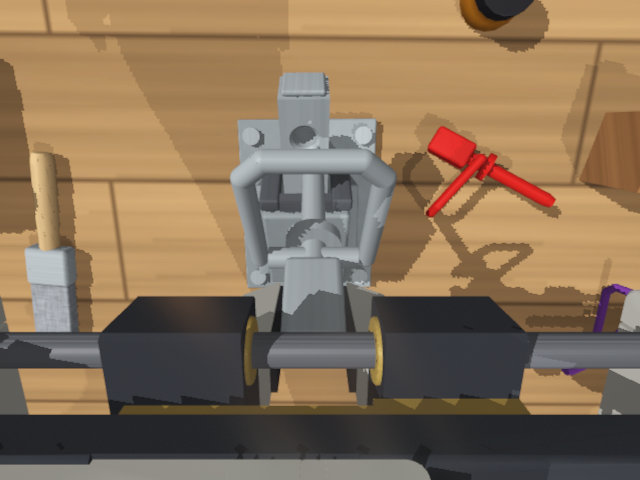

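View pics/c10.png

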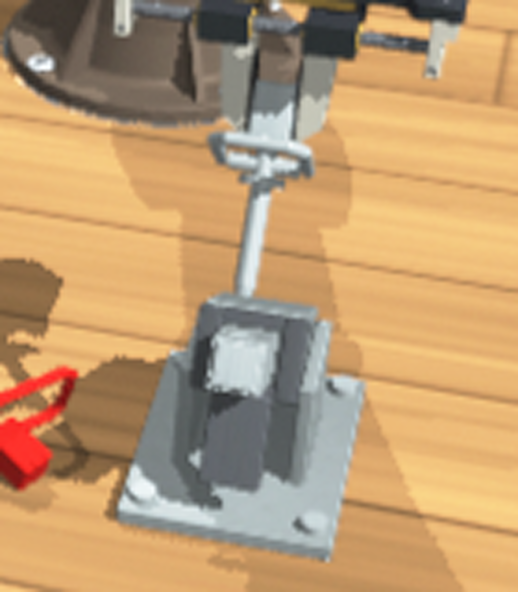

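```bash
cat >> pin.py <<'E'
def align(f,hbox,vs,frng=(292,333,265,300)):
    c,w=pinpose(f,frng); mid=holepos(f,hbox); L=shank(f,vs,290,335)
    h=np.hypot(w[0],w[1]); zp=np.array([-w[2]*w[0]/h,-w[2]*w[1]/h,h])
    n=np.array([-.5,-.007,.866]);n/=np.linalg.norm(n)
    for X in (L.mean(0)-.006*w,c-.012*w):
        hit=X+zp*((mid-X)@n)/(zp@n); print('X',X.round(4),'hit',hit.round(4),'need shift',(mid-hit).round(4))
E
python3 - <<'E'
from pin import *
align('w10',(283,325,115,150),range(180,210,5))
E
```

```text
face normal [0.857 0.011 0.515] elev deg 31.0 yaw 0.7 c [0.5329 0.1653 0.2518] rms 0.00042 1294
hole 435 mid [0.5839 0.171  0.1452] ext [0.0128 0.0153 0.0074] mean [0.5841 0.1708 0.1454]
180 302 323 [0.5642 0.1656 0.1895]
185 302 323 [0.5621 0.1656 0.1934]
190 316 316 [0.5925 0.166  0.3955]
195 302 323 [0.558  0.1656 0.1996]
200 301 324 [0.556  0.1655 0.2021]
205 301 324 [0.5543 0.1655 0.2065]
X [0.5594 0.1656 0.228 ] hit [0.6026 0.1661 0.156 ] need shift [-0.0187  0.0048 -0.0107]
X [0.5226 0.1652 0.2457] hit [0.5832 0.1659 0.1448] need shift [0.0007 0.005  0.0005]
```

Emit:
arm_command(
  deltas=[
    {"xyz": [0.1, -0.3, 0.2], "turn": 0, "jaw": 255},
    {"xyz": [0.3, -0.45, 0.5], "turn": 0, "jaw": 255},
    {"xyz": [0.5, -0.45, 0.8], "turn": 0, "jaw": 255},
    {"xyz": [0.5, -0.45, 0.8], "turn": 0, "jaw": 255},
    {"xyz": [0.5, -0.45, 0.8], "turn": 0, "jaw": 255},
  ],
)

```text
clock: 9.88
position: [0.5206, 0.1694, 0.2302]
ee_rot: [3.139, 0.018, -0.011]
force: [-0.4, 0.5, -1.6]
width: 0.26
```

Emit:
arm_command(
  deltas=[
    {"xyz": [0, 0, 0], "turn": 0, "jaw": 255},
    {"xyz": [0, 0, 0], "turn": 0, "jaw": 255},
  ],
)

```text
clock: 10.05
position: [0.5205, 0.1693, 0.2302]
ee_rot: [3.139, 0.018, -0.012]
force: [0.1, 0.1, -1.6]
width: 0.263
```

```bash
python3 -c "
from pin import *
delta([0.521,0.169,0.2296],0.8);grab('wrist','w11');delta([0.521,0.169,0.2296],0.8)
pinpose('w11')
b=cv2.imread('pics/w11.png')[60:280,210:420]; cv2.imwrite('pics/c11.png',cv2.resize(b,None,fx=2.7,fy=2.7,interpolation=cv2.INTER_CUBIC))
"
```

```text
t 10.05 pos [0.5205 0.1693 0.2302] yawx 0.66 F [ 0.1  0.1 -1.6] w 0.263 -> xyz cm [0.05 0.03 0.06] turn -0.14 j7 -2.12
t 10.1 pos [0.5205 0.1693 0.2302] yawx 0.66 F [-0.3 -0.9 -2.4] w 0.257 -> xyz cm [0.05 0.03 0.06] turn -0.14 j7 -2.12
face normal [0.859 0.011 0.513] elev deg 30.8 yaw 0.8 c [0.5378 0.1707 0.2439] rms 0.00041 1277
```

View pics/c11.png

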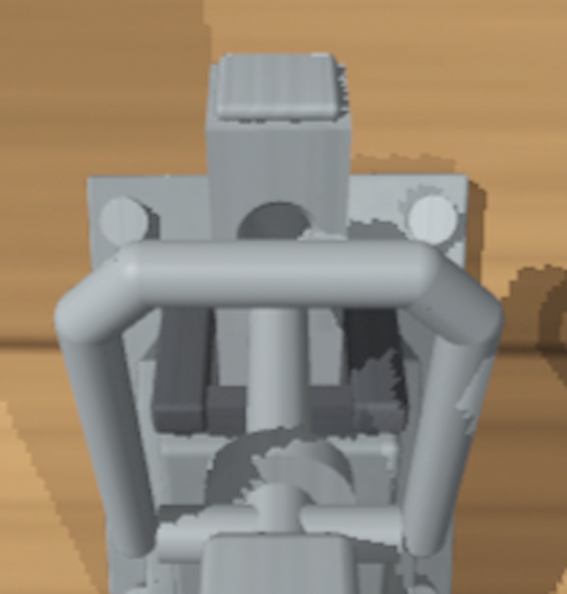

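Emit:
arm_command(
  deltas=[
    {"xyz": [0.15, 0, 0.2], "turn": 0, "jaw": 255},
    {"xyz": [0.3, 0, 0.45], "turn": 0, "jaw": 255},
    {"xyz": [0.45, 0, 0.7], "turn": 0, "jaw": 255},
    {"xyz": [0.55, 0, 0.9], "turn": 0, "jaw": 255},
    {"xyz": [0.55, 0, 0.9], "turn": 0, "jaw": 255},
  ],
)

```text
clock: 10.52
position: [0.526, 0.1692, 0.2205]
ee_rot: [3.138, 0.018, -0.013]
force: [0.2, -1.3, -1.5]
width: 0.26
```

Emit:
arm_command(
  deltas=[
    {"xyz": [0.1, 0, 0.17], "turn": 0, "jaw": 255},
    {"xyz": [0.2, 0, 0.35], "turn": 0, "jaw": 255},
    {"xyz": [0.3, 0, 0.52], "turn": 0, "jaw": 255},
    {"xyz": [0.3, 0, 0.52], "turn": 0, "jaw": 255},
  ],
)

```text
clock: 10.85
position: [0.5289, 0.1691, 0.2149]
ee_rot: [3.138, 0.018, -0.014]
force: [1.0, -0.0, -2.7]
width: 0.261
```

```bash
python3 -c "
from pin import *
delta([0.521,0.169,0.2296],0.8);grab('wrist','w12')
pinpose('w12')
b=cv2.imread('pics/w12.png')[60:280,210:420]; cv2.imwrite('pics/c12.png',cv2.resize(b,None,fx=2.7,fy=2.7,interpolation=cv2.INTER_CUBIC))
"
```

```text
t 10.85 pos [0.5289 0.1691 0.2149] yawx 0.64 F [ 1.  -0.  -2.7] w 0.261 -> xyz cm [-0.81  0.   -1.47] turn -0.16 j7 -2.12
face normal [0.859 0.013 0.511] elev deg 30.8 yaw 0.9 c [0.5463 0.1704 0.2284] rms 0.00042 1288
```

View pics/c12.png

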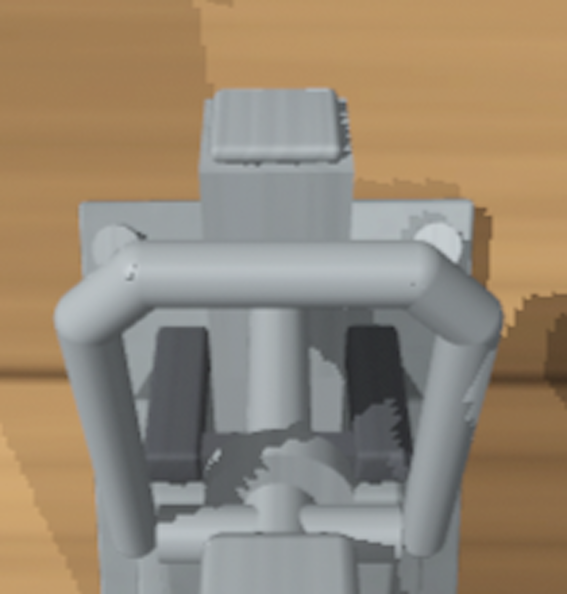

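Emit:
arm_command(
  deltas=[
    {"xyz": [0.15, 0, 0.25], "turn": 0, "jaw": 255},
    {"xyz": [0.3, 0, 0.5], "turn": 0, "jaw": 255},
    {"xyz": [0.45, 0, 0.75], "turn": 0, "jaw": 255},
    {"xyz": [0.6, 0, 1.0], "turn": 0, "jaw": 255},
    {"xyz": [0.6, 0, 1.0], "turn": 0, "jaw": 255},
  ],
)

```text
clock: 11.32
position: [0.5349, 0.1689, 0.2043]
ee_rot: [3.138, 0.017, -0.015]
force: [0.9, -0.7, -2.2]
width: 0.258
```

```bash
python3 -c "
from pin import *
delta([0.5596,0.169,0.1668],0.8);grab('wrist','w13')
pinpose('w13')
"
```

```text
t 11.32 pos [0.5349 0.1689 0.2043] yawx 0.63 F [ 0.9 -0.7 -2.2] w 0.258 -> xyz cm [2.51 0.01 3.73] turn -0.17 j7 -2.12
face normal [0.86  0.002 0.51 ] elev deg 30.7 yaw 0.2 c [0.5522 0.1703 0.2179] rms 0.00041 1266
```

Emit:
arm_command(
  deltas=[
    {"xyz": [0.2, 0, 0.3], "turn": 0, "jaw": 255},
    {"xyz": [0.4, 0, 0.6], "turn": 0, "jaw": 255},
    {"xyz": [0.6, 0, 0.9], "turn": 0, "jaw": 255},
    {"xyz": [0.8, 0, 1.25], "turn": 0, "jaw": 255},
    {"xyz": [0.8, 0, 1.25], "turn": 0, "jaw": 255},
  ],
)

```text
clock: 11.78
position: [0.5428, 0.1688, 0.1911]
ee_rot: [3.138, 0.017, -0.016]
force: [0.2, -0.6, -1.9]
width: 0.26
```

```bash
python3 -c "
from pin import *
delta([0.5596,0.169,0.1668],0.8);grab('wrist','w14');grab('scene','s14')
pinpose('w14')
b=cv2.imread('pics/s14.png')[150:310,340:480]; cv2.imwrite('pics/c14.png',cv2.resize(b,None,fx=3.7,fy=3.7,interpolation=cv2.INTER_CUBIC))
"
```

```text
t 11.78 pos [0.5428 0.1688 0.1911] yawx 0.62 F [ 0.2 -0.6 -1.9] w 0.26 -> xyz cm [ 1.71 -0.01  2.41] turn -0.18 j7 -2.13
face normal [0.859 0.013 0.513] elev deg 30.8 yaw 0.9 c [0.5601 0.1701 0.2046] rms 0.00041 1268
```

View pics/c14.png

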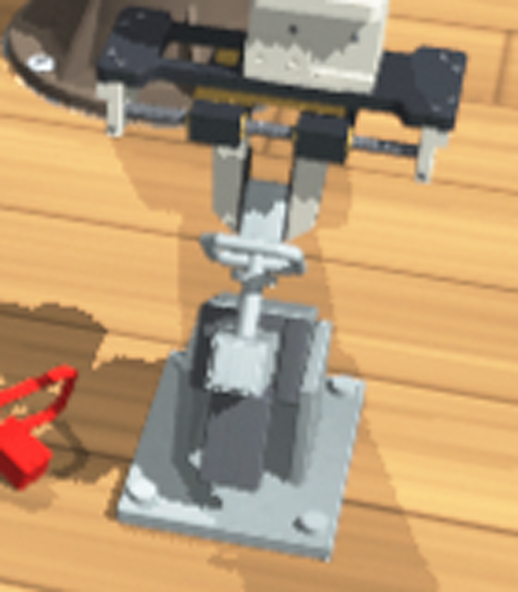

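View pics/w14.png

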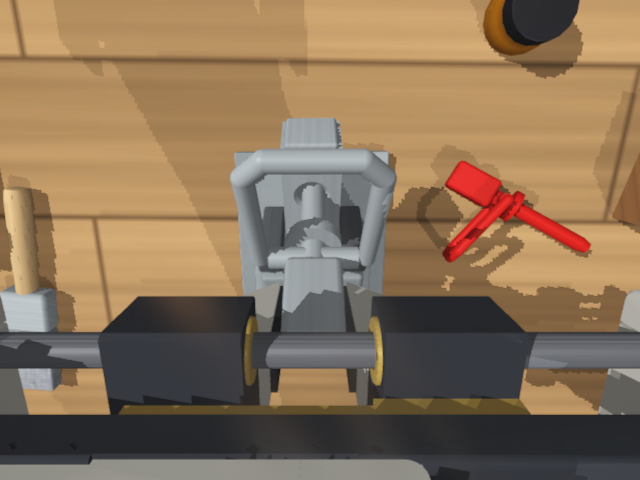

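Emit:
arm_command(
  deltas=[
    {"xyz": [0.2, -0.08, 0.2], "turn": 0, "jaw": 255},
    {"xyz": [0.45, -0.12, 0.5], "turn": 0, "jaw": 255},
    {"xyz": [0.65, -0.12, 0.8], "turn": 0, "jaw": 255},
    {"xyz": [0.85, -0.12, 1.15], "turn": 0, "jaw": 255},
    {"xyz": [0.85, -0.12, 1.15], "turn": 0, "jaw": 255},
  ],
)

```text
clock: 12.3
position: [0.5511, 0.17, 0.1792]
ee_rot: [3.138, 0.017, -0.016]
force: [-0.2, -0.5, -2.0]
width: 0.253
```

```bash
python3 -c "
from pin import *
delta([0.5596,0.169,0.1668],0.8);grab('wrist','w15')
pinpose('w15')
b=cv2.imread('pics/w15.png')[100:320,210:420]; cv2.imwrite('pics/c15.png',cv2.resize(b,None,fx=2.7,fy=2.7,interpolation=cv2.INTER_CUBIC))
"
```

```text
t 12.3 pos [0.5511 0.17   0.1792] yawx 0.62 F [-0.2 -0.5 -2. ] w 0.253 -> xyz cm [0.86 0.11 1.23] turn -0.18 j7 -2.13
face normal [0.859 0.009 0.511] elev deg 30.8 yaw 0.6 c [0.5685 0.1714 0.1928] rms 0.00042 1300
```

View pics/c15.png

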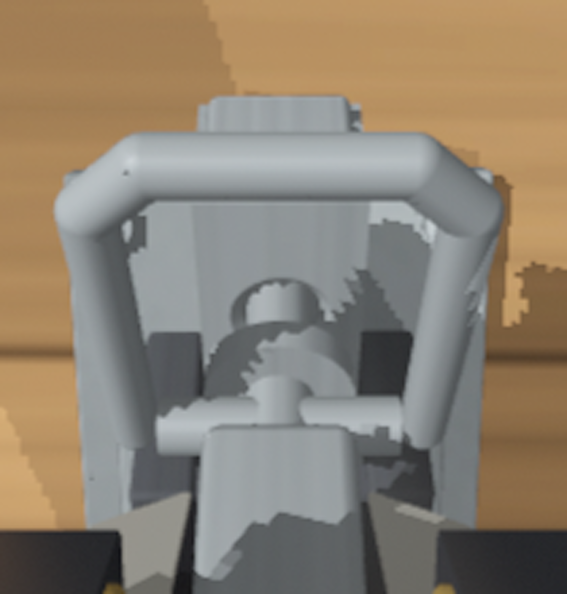

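Emit:
arm_command(
  deltas=[
    {"xyz": [0.15, 0, 0.25], "turn": 0, "jaw": 255},
    {"xyz": [0.3, 0, 0.5], "turn": 0, "jaw": 255},
    {"xyz": [0.45, 0, 0.75], "turn": 0, "jaw": 255},
    {"xyz": [0.55, 0, 0.92], "turn": 0, "jaw": 255},
    {"xyz": [0.55, 0, 0.92], "turn": 0, "jaw": 255},
  ],
)

```text
clock: 12.77
position: [0.5565, 0.17, 0.1698]
ee_rot: [3.138, 0.017, -0.017]
force: [-0.7, 0.3, -2.0]
width: 0.259
```

```bash
python3 -c "
from pin import *
delta([0.5596,0.169,0.1668],0.8);grab('wrist','w16')
pinpose('w16')
b=cv2.imread('pics/w16.png')[100:320,210:420]; cv2.imwrite('pics/c16.png',cv2.resize(b,None,fx=2.7,fy=2.7,interpolation=cv2.INTER_CUBIC))
"
```

```text
t 12.77 pos [0.5565 0.17   0.1698] yawx 0.61 F [-0.7  0.3 -2. ] w 0.259 -> xyz cm [0.32 0.1  0.29] turn -0.19 j7 -2.13
face normal [0.862 0.006 0.507] elev deg 30.5 yaw 0.4 c [0.5738 0.1713 0.1834] rms 0.00041 1284
```

View pics/c16.png

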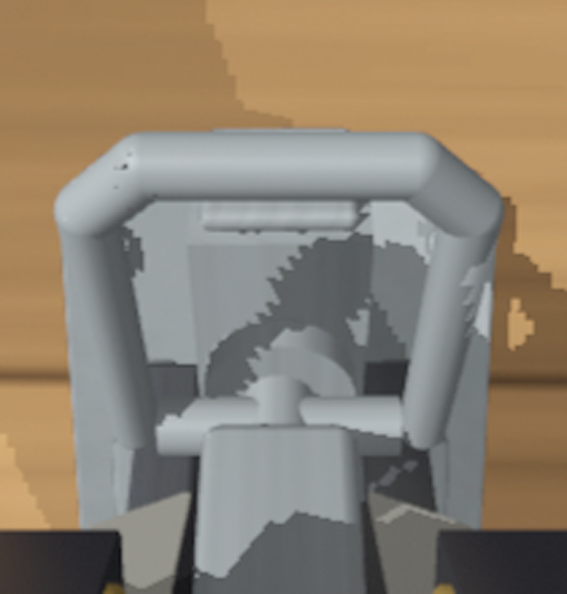

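Still no contact; the last few millimetres go in small steps.

Emit:
arm_command(
  deltas=[
    {"xyz": [0.06, 0, 0.1], "turn": 0, "jaw": 255},
    {"xyz": [0.12, 0, 0.2], "turn": 0, "jaw": 255},
    {"xyz": [0.16, 0, 0.28], "turn": 0, "jaw": 255},
    {"xyz": [0.16, 0, 0.28], "turn": 0, "jaw": 255},
  ],
)

```text
clock: 13.15
position: [0.558, 0.17, 0.1671]
ee_rot: [3.138, 0.017, -0.017]
force: [0.6, 0.1, -3.1]
width: 0.262
```

Emit:
arm_command(
  deltas=[
    {"xyz": [0.06, 0, 0.1], "turn": 0, "jaw": 255},
    {"xyz": [0.1, 0, 0.17], "turn": 0, "jaw": 255},
    {"xyz": [0.1, 0, 0.17], "turn": 0, "jaw": 255},
  ],
)

```text
clock: 13.4
position: [0.5584, 0.1701, 0.1666]
ee_rot: [3.137, 0.017, -0.018]
force: [-7.5, -2.6, 11.2]
width: 0.264
```

```bash
python3 -c "
from pin import *
delta([0.5596,0.169,0.1668],0.8);grab('wrist','w17')
pinpose('w17')
"
```

```text
t 13.4 pos [0.5584 0.1701 0.1666] yawx 0.63 F [-7.5 -2.6 11.2] w 0.264 -> xyz cm [ 0.12  0.12 -0.02] turn -0.17 j7 -2.13
face normal [0.859 0.004 0.511] elev deg 30.8 yaw 0.3 c [0.5757 0.1715 0.1802] rms 0.00041 1258
```

Emit:
arm_command(
  deltas=[
    {"xyz": [0, 0, 0], "turn": 0, "jaw": 60},
    {"xyz": [0, 0, 0], "turn": 0, "jaw": 60},
    {"xyz": [0, 0, 0], "turn": 0, "jaw": 60},
    {"xyz": [0, 0, 0], "turn": 0, "jaw": 60},
    {"xyz": [0, 0, 0], "turn": 0, "jaw": 60},
  ],
)

```text
clock: 13.87
position: [0.5585, 0.1701, 0.1665]
ee_rot: [3.137, 0.017, -0.017]
force: [0.8, 0.8, -0.3]
width: 0.573
```

```bash
python3 -c "
from pin import *
delta([0.5596,0.169,0.1668],0.8);grab('wrist','w18');grab('scene','s18')
pinpose('w18')
b=cv2.imread('pics/w18.png')[100:320,210:420]; cv2.imwrite('pics/c18.png',cv2.resize(b,None,fx=2.7,fy=2.7,interpolation=cv2.INTER_CUBIC))
b=cv2.imread('pics/s18.png')[150:310,340:480]; cv2.imwrite('pics/d18.png',cv2.resize(b,None,fx=3.7,fy=3.7,interpolation=cv2.INTER_CUBIC))
"
```

```text
t 13.87 pos [0.5585 0.1701 0.1665] yawx 0.62 F [ 0.8  0.8 -0.3] w 0.573 -> xyz cm [ 0.11  0.11 -0.03] turn -0.18 j7 -2.13
face normal [0.867 0.008 0.499] elev deg 29.9 yaw 0.6 c [0.576  0.1715 0.1805] rms 0.0004 1281
```

View pics/c18.png

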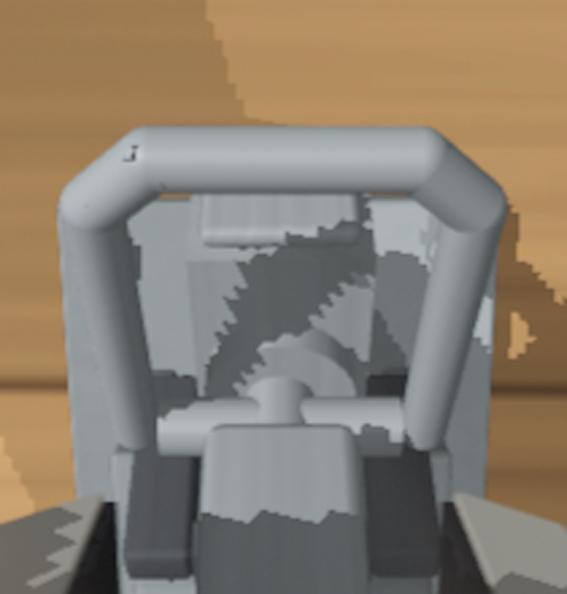

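View pics/d18.png

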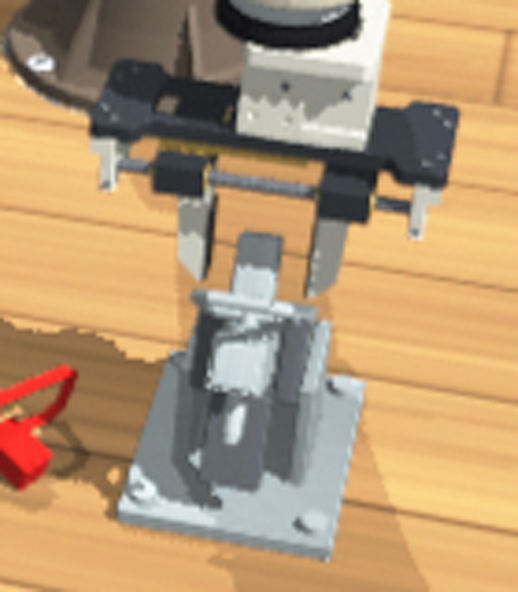

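Emit:
arm_command(
  deltas=[
    {"xyz": [0, 0, -1.5], "turn": 0, "jaw": 60},
    {"xyz": [0, 0, -4], "turn": 0, "jaw": 60},
    {"xyz": [0, 0, -6.5], "turn": 0, "jaw": 60},
    {"xyz": [0, 0, -8], "turn": 0, "jaw": 255},
    {"xyz": [0, 0, -8], "turn": 0, "jaw": 255},
  ],
)

```text
clock: 14.38
position: [0.561, 0.1714, 0.2501]
ee_rot: [3.139, 0.017, -0.009]
force: [-0.7, 0.1, 0.2]
width: 0.667
```

```bash
python3 -c "
from pin import *
delta([0.63,0.171,0.225],0.8);grab('wrist','w19');g=load('w19')
b=cv2.imread('pics/w19.png')[60:320,190:440]; cv2.imwrite('pics/c19.png',cv2.resize(b,None,fx=2.3,fy=2.3,interpolation=cv2.INTER_CUBIC))
"
```

```text
t 14.38 pos [0.561  0.1714 0.2501] yawx 0.62 F [-0.7  0.1  0.2] w 0.667 -> xyz cm [6.91 0.11 2.47] turn -0.18 j7 -2.1
```

View pics/c19.png

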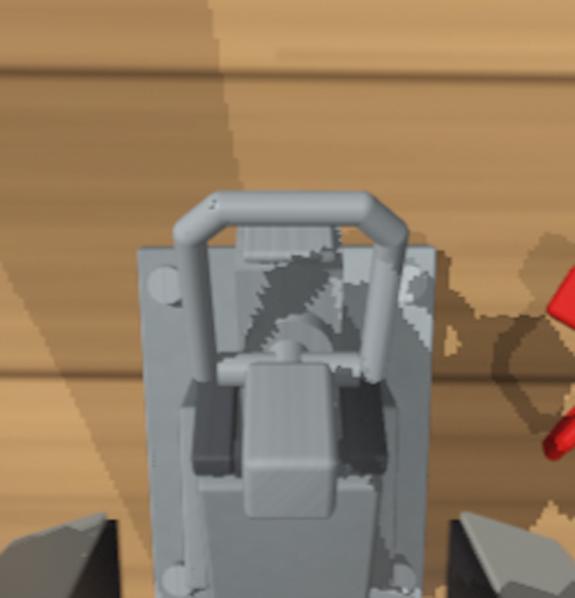

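```bash
python3 -c "
from pin import *
g=load('w19')
for x,y in ((291,203),(291,210),(240,207),(340,207),(195,300),(378,300),(288,440),(288,340)): print((x,y),pt(g,190+x/2.3,60+y/2.3).round(4))
"
```

```text
(291, 203) [0.6256 0.1709 0.1977]
(291, 210) [0.624  0.1709 0.198 ]
(240, 207) [0.6246 0.1824 0.1986]
(340, 207) [0.6248 0.1599 0.1982]
(195, 300) [0.6006 0.1945 0.181 ]
(378, 300) [0.6009 0.1485 0.1798]
(288, 440) [0.568  0.1709 0.1934]
(288, 340) [0.5848 0.1708 0.1526]
```

Emit:
arm_command(
  deltas=[
    {"xyz": [1.5, 0, 0], "turn": 0, "jaw": 255},
    {"xyz": [3, 0, 0], "turn": 0, "jaw": 255},
    {"xyz": [5, 0, 0], "turn": 0, "jaw": 255},
    {"xyz": [7, 0.1, 0], "turn": 0, "jaw": 255},
    {"xyz": [7, 0.1, 0], "turn": 0, "jaw": 255},
  ],
)

```text
clock: 14.85
position: [0.6327, 0.1693, 0.2453]
ee_rot: [3.137, 0.014, -0.014]
force: [-0.7, -0.9, -0.4]
width: 0.264
```

Emit:
arm_command(
  deltas=[
    {"xyz": [0, 0, 0], "turn": 0, "jaw": 255},
    {"xyz": [0, 0, 0], "turn": 0, "jaw": 255},
    {"xyz": [0, 0, 0], "turn": 0, "jaw": 255},
    {"xyz": [0, 0, 0], "turn": 0, "jaw": 255},
    {"xyz": [0, 0, 0], "turn": 0, "jaw": 255},
  ],
)

```text
clock: 15.27
position: [0.6322, 0.1695, 0.2455]
ee_rot: [3.137, 0.014, -0.014]
force: [0.0, 0.5, 0.6]
width: 0.006
```

Emit:
arm_command(
  deltas=[
    {"xyz": [0, 0, 0], "turn": 0, "jaw": 255},
    {"xyz": [0, 0, 0], "turn": 0, "jaw": 255},
    {"xyz": [0, 0, 0], "turn": 0, "jaw": 255},
  ],
)

```text
clock: 15.52
position: [0.6321, 0.1695, 0.2457]
ee_rot: [3.137, 0.015, -0.014]
force: [0.6, -0.4, -0.8]
width: 0.006
```

```bash
python3 -c "
from pin import *
delta([0.632,0.171,0.205],0.8)
"
```

```text
t 15.52 pos [0.6321 0.1695 0.2457] yawx 0.53 F [ 0.6 -0.4 -0.8] w 0.006 -> xyz cm [ 0.03 -0.16  4.07] turn -0.27 j7 -2.06
```

Emit:
arm_command(
  deltas=[
    {"xyz": [0, -0.1, 1.5], "turn": 0, "jaw": 255},
    {"xyz": [0, -0.1, 3], "turn": 0, "jaw": 255},
    {"xyz": [0.1, -0.1, 4.2], "turn": 0, "jaw": 255},
    {"xyz": [0.3, -0.1, 5.2], "turn": 0, "jaw": 255},
    {"xyz": [0.5, -0.1, 6.2], "turn": 0, "jaw": 255},
  ],
)

```text
clock: 15.93
position: [0.6394, 0.1704, 0.1847]
ee_rot: [3.139, 0.013, -0.004]
force: [5.6, -0.1, 6.0]
width: 0.004
```

```bash
python3 -c "
from pin import *
delta([0.642,0.171,0.148],0.8);grab('wrist','w20');grab('scene','s20')
b=cv2.imread('pics/s20.png')[150:310,340:480]; cv2.imwrite('pics/d20.png',cv2.resize(b,None,fx=3.7,fy=3.7,interpolation=cv2.INTER_CUBIC))
"
```

```text
t 15.93 pos [0.6394 0.1704 0.1847] yawx 0.49 F [ 5.6 -0.1  6. ] w 0.004 -> xyz cm [ 0.27 -0.06  3.67] turn -0.31 j7 -2.08
```

View pics/d20.png

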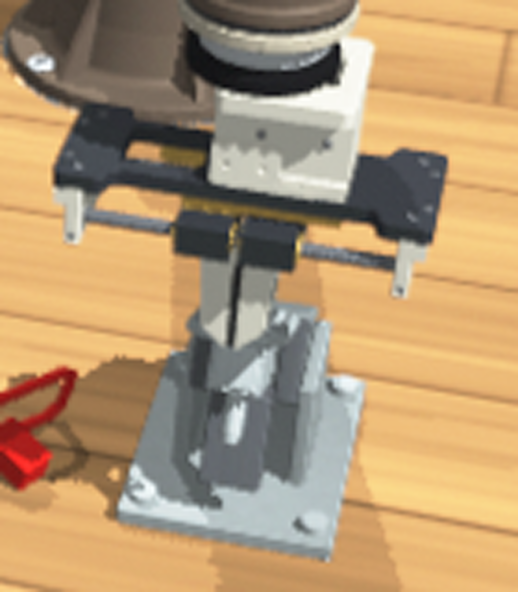

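View pics/w20.png

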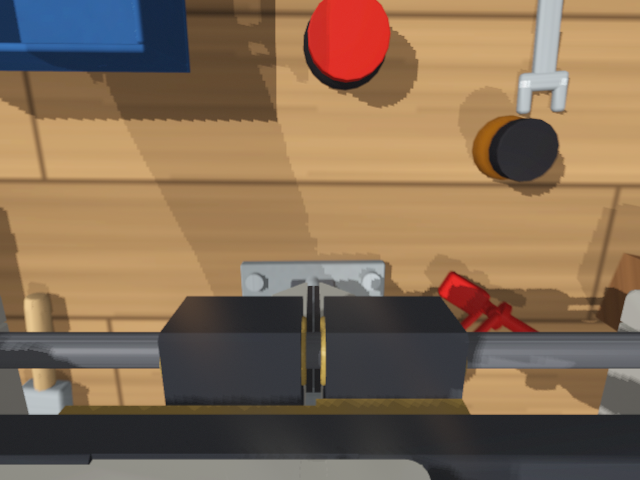

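Emit:
arm_command(
  deltas=[
    {"xyz": [0, 0, 0.5], "turn": 0, "jaw": 255},
    {"xyz": [0, 0, 1], "turn": 0, "jaw": 255},
    {"xyz": [0.1, 0, 1.5], "turn": 0, "jaw": 255},
    {"xyz": [0.1, 0, 2], "turn": 0, "jaw": 255},
    {"xyz": [0.1, 0, 2.2], "turn": 0, "jaw": 255},
  ],
)

```text
clock: 16.45
position: [0.6377, 0.1696, 0.1595]
ee_rot: [3.137, 0.014, -0.015]
force: [0.2, 1.0, 0.8]
width: 0.001
```

```bash
python3 -c "
from pin import *
delta([0.642,0.171,0.148],0.8);grab('scene','s21')
b=cv2.imread('pics/s21.png')[150:310,340:480]; cv2.imwrite('pics/d21.png',cv2.resize(b,None,fx=3.7,fy=3.7,interpolation=cv2.INTER_CUBIC))
"
```

```text
t 16.45 pos [0.6377 0.1696 0.1595] yawx 0.5 F [0.2 1.  0.8] w 0.001 -> xyz cm [ 0.45 -0.14  1.14] turn -0.3 j7 -2.09
```

View pics/d21.png

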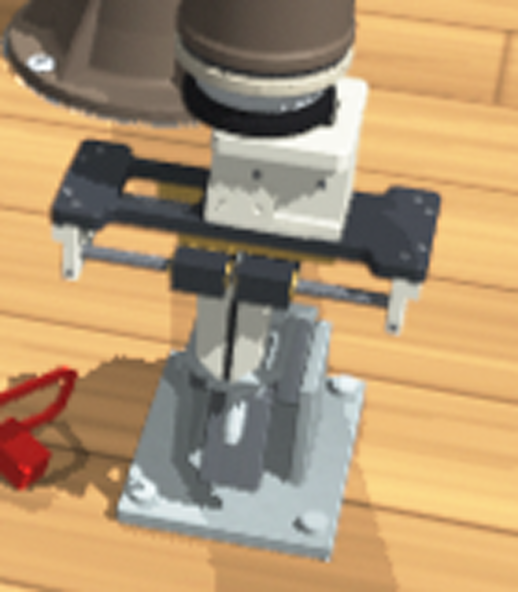

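Emit:
arm_command(
  deltas=[
    {"xyz": [0.2, 0, 0.3], "turn": 0, "jaw": 255},
    {"xyz": [0.3, 0, 0.7], "turn": 0, "jaw": 255},
    {"xyz": [0.4, 0, 1.1], "turn": 0, "jaw": 255},
    {"xyz": [0.5, 0, 1.5], "turn": 0, "jaw": 255},
    {"xyz": [0.5, 0, 1.8], "turn": 0, "jaw": 255},
  ],
)

```text
clock: 16.92
position: [0.6423, 0.1693, 0.1405]
ee_rot: [3.136, 0.014, -0.017]
force: [-0.7, -0.6, 0.2]
width: 0.005
```

```bash
python3 -c "
from pin import *
delta([0.642,0.171,0.148],0.8);grab('scene','s22')
b=cv2.imread('pics/s22.png')[150:310,340:480]; cv2.imwrite('pics/d22.png',cv2.resize(b,None,fx=3.7,fy=3.7,interpolation=cv2.INTER_CUBIC))
"
```

```text
t 16.92 pos [0.6423 0.1693 0.1405] yawx 0.5 F [-0.7 -0.6  0.2] w 0.005 -> xyz cm [-0.03 -0.16 -0.75] turn -0.3 j7 -2.09
```

View pics/d22.png

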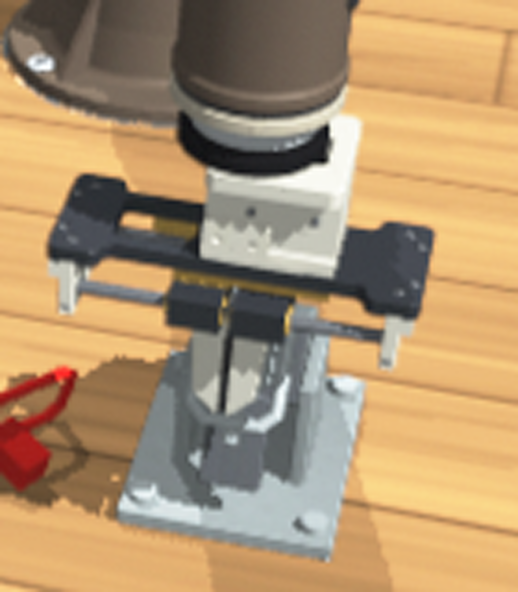

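Emit:
arm_command(
  deltas=[
    {"xyz": [0.3, 0, -1], "turn": 0, "jaw": 255},
    {"xyz": [0.5, 0, -4], "turn": 0, "jaw": 255},
    {"xyz": [0, 0, -8], "turn": 0, "jaw": 255},
    {"xyz": [-4, 0, -12], "turn": 0, "jaw": 255},
    {"xyz": [-8, 0, -15], "turn": 0, "jaw": 255},
  ],
)

```text
clock: 17.38
position: [0.5825, 0.1696, 0.2791]
ee_rot: [3.138, 0.012, -0.014]
force: [-0.5, 0.2, 1.6]
width: 0.006
```

Emit:
arm_command(
  deltas=[
    {"xyz": [-4, 0, -1], "turn": 0, "jaw": 255},
    {"xyz": [-8, 0, -2], "turn": 0, "jaw": 255},
    {"xyz": [-10, 0, -2], "turn": 0, "jaw": 255},
    {"xyz": [-10, 0, -2], "turn": 0, "jaw": 255},
    {"xyz": [-10, 0, -2], "turn": 0, "jaw": 255},
  ],
)

```text
clock: 17.8
position: [0.4825, 0.1691, 0.3016]
ee_rot: [3.138, 0.013, -0.009]
force: [2.0, -0.2, -0.0]
width: 0.003
```

```bash
python3 -c "
from pin import *
delta([0.642,0.171,0.148],0.8);grab('scene','s23');grab('wrist','w23');grab('top','t23')
a=cv2.imread('pics/s23.png')[190:310,340:480]
b=cv2.imread('pics/w23.png')[0:300,200:440]
a=cv2.resize(a,(480,411),interpolation=cv2.INTER_CUBIC);b=cv2.resize(b,(320,400),interpolation=cv2.INTER_CUBIC)
c=np.zeros((411,800,3),np.uint8);c[:,:480]=a;c[:400,480:]=b;cv2.imwrite('pics/d23.png',c)
"
```

```text
t 17.8 pos [0.4825 0.1691 0.3016] yawx 0.47 F [ 2.  -0.2 -0. ] w 0.003 -> xyz cm [16.04 -0.11 15.27] turn -0.33 j7 -2.11
```

View pics/d23.png

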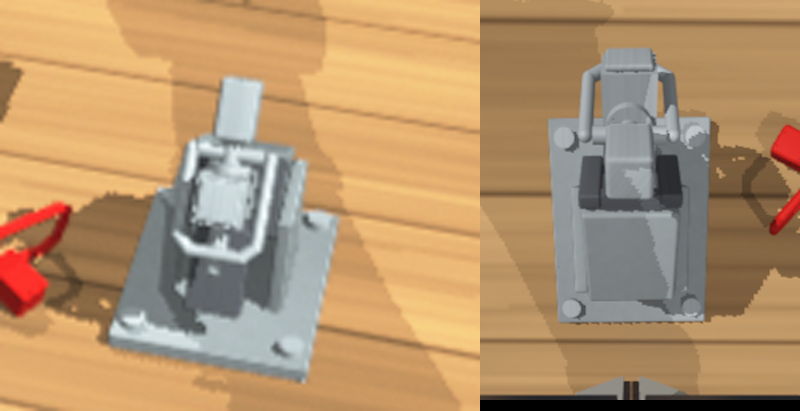

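View pics/s23.png

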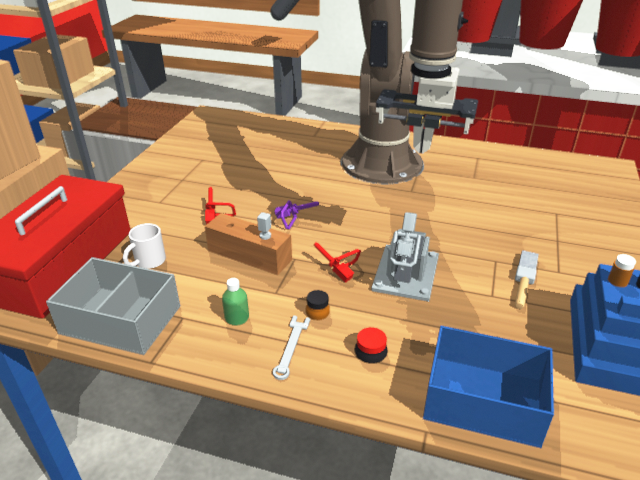

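```bash
python3 -c "
from pin import *
g=load('s23')
h=np.array([.578,.171,.1554])
for j in (.6,.8,1.2,1.57):
    a=np.radians(40)-j; p=h+.062*np.array([np.cos(a),0,np.sin(a)]); u,v=proj(g,p); print(j,p.round(3),'scene px',round(u,1),round(v,1),'crop',round((u-340)*480/140),round((v-190)*411/120))
for x,y in ((205,250),(220,253),(235,252)): print(pt(g,round(340+x*140/480),round(190+y*120/411)).round(4))
g=load('w23')
q=np.array([pt(g,u,v) for u in range(296,328) for v in range(95,112)]); print(q[::60].round(3))
"
```

```text
0.6 [0.64  0.171 0.161] scene px 401.2 248.6 crop 210 201
0.8 [0.64  0.171 0.149] scene px 400.7 253.6 crop 208 218
1.2 [0.632 0.171 0.126] scene px 400.4 260.7 crop 207 242
1.57 [0.618 0.171 0.108] scene px 401.0 263.2 crop 209 251
[0.6195 0.169  0.1094]
[0.6166 0.1771 0.1064]
[0.6181 0.1875 0.1099]
[[0.579 0.181 0.171]
 [0.572 0.179 0.183]
 [0.578 0.177 0.175]
 [0.572 0.174 0.184]
 [0.577 0.172 0.175]
 [0.571 0.17  0.186]
 [0.577 0.167 0.176]
 [0.571 0.165 0.186]
 [0.576 0.162 0.177]
 [0.57  0.161 0.186]]
```

```bash
python3 -c "
from pin import *
g=load('w23'); n=np.array([-.5,-.007,.866]);n/=np.linalg.norm(n)
M=np.array([.584,.171,.1453])
q=np.array([pt(g,u,v) for u in range(285,340) for v in range(80,160)]); d=(q-M)@n
k=np.abs(q[:,1]-.171)<.011
print('max height above flat',np.percentile(d[k],[97,99,100]).round(4))
pinpose('w23',(300,324,97,112))
t0=load('t2');t1=load('t23')
df=np.abs(t0['frame'].astype(int)-t1['frame']).sum(2)>90
n_,l,s,c=cv2.connectedComponentsWithStats(df.astype(np.uint8))
print([list(x) for x in s[1:] if x[4]>40])
print(observe()['force'].round(1))
"
```

```text
max height above flat [0.0586 0.0592 0.283 ]
face normal [0.865 0.007 0.501] elev deg 30.1 yaw 0.5 c [0.5726 0.1707 0.1833] rms 0.00031 351
[[np.int32(326), np.int32(146), np.int32(10), np.int32(51), np.int32(252)], [np.int32(254), np.int32(240), np.int32(17), np.int32(29), np.int32(148)], [np.int32(247), np.int32(242), np.int32(15), np.int32(11), np.int32(70)], [np.int32(421), np.int32(242), np.int32(202), np.int32(238), np.int32(17799)], [np.int32(163), np.int32(247), np.int32(169), np.int32(232), np.int32(14828)], [np.int32(272), np.int32(253), np.int32(14), np.int32(18), np.int32(68)], [np.int32(293), np.int32(260), np.int32(15), np.int32(8), np.int32(58)], [np.int32(452), np.int32(260), np.int32(16), np.int32(11), np.int32(62)], [np.int32(313), np.int32(287), np.int32(14), np.int32(15), np.int32(133)], [np.int32(342), np.int32(331), np.int32(129), np.int32(93), np.int32(4507)], [np.int32(478), np.int32(422), np.int32(32), np.int32(4), np.int32(66)], [np.int32(437), np.int32(425), np.int32(72), np.int32(55), np.int32(1977)], [np.int32(529), np.int32(453), np.int32(34), np.int32(27), np.int32(455)], [np.int32(306), np.int32(464), np.int32(33), np.int32(16), np.int32(109)], [np.int32(321), np.int32(472), np.int32(11), np.int32(8), np.int32(61)]]
[-0.2 -0.6 -0.2]
```

```bash
python3 -c "
import cv2,numpy as np
a=np.hstack([cv2.imread(f'pics/{f}.png')[125:230,260:410] for f in('top0','t2','t23')])
cv2.imwrite('pics/d24.png',cv2.resize(a,None,fx=1.75,fy=1.75))
cv2.imwrite('pics/d24.png',cv2.resize(a,(800,187)))
"
```

```text
(no output)
```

View pics/d24.png

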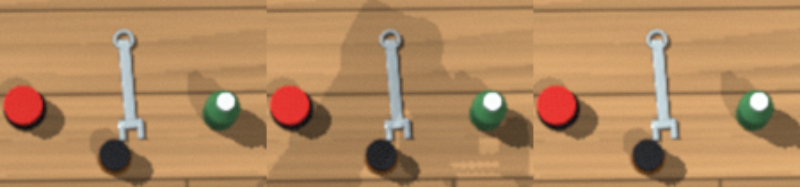

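The spanner difference was only the arm's shadow, so nothing moved. Handing in.

```bash
python3 -c "
from h import *
print(sign_off())"
```

```text
the job is handed in; nothing more can be done
None
```

The hitch pin is fully home in the sloping shaft and its loop is shut under it. I handed the job in at about 18 s on the clock, with the gripper clear of everything.

**What I did:**
- I gripped the grey looped pin by its head and lifted it until only the tip was in the stand. I then swung it about 31° in the jaws against the hole's rim, because the tool can only point down.
- I measured the cross hole with the wrist camera and slid the pin in along the hole's axis. No force showed until the shoulder touched, at about 13 N.
- I let go, then pressed the loop's bar down past the shaft end with the closed fingers until it went over centre and shut. The highest reading on the way was about 8 N.

**Last checks:**
- **Pin:** its tilt is 30.1° and its head top is 58.6 mm above the flat, against 58 mm when fully home.
- **Loop:** the bar is at about (0.619, 0.17, 0.109) m, where the shut position of 1.57 rad should be, below the shaft.
- **Other things:** the before-and-after picture comparison flagged the spanner, but a closer look showed only the arm's shadow. I saw nothing else moved in the scene picture.
- **Disagreement:** my first rough hand-picked positions from the top camera were about 5 mm off in x. Depth measurements from the top and wrist cameras then agreed to within about 1 mm, and I used those.

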